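# Find the full tin by lifting and clamp it under the cam

## Robot

A 6-joint arm with a two-finger parallel gripper is mounted at the origin on a cart in front of the work surface, level with it; the furniture and walls round the work are solid. World frame = base frame: x ahead of the robot, y to its left, z up, the work surface at z = 0. Lengths are in m, angles in rad, forces in N, time in s.
With the tool pointing down it reaches from about 0.3 to 0.85 m from the base axis. Payload 4.2 kg.
Tool frame: the origin (TCP) lies between the finger pads; the fingertips stand 14 mm ahead of it and the grasp point (between the pads) lies 5 mm behind it; x points along the fingers, z is the direction in which the jaws open and shut, and the axes are right-handed (so a half turn about x gives the same grasp; the last joint's range is limited). The gripper opens to 91 mm and grips with 3 to 60 N. Pads are 32 mm wide; open, the fingers measure 118 mm over their backs; the gripper's body (76 mm by 178 mm) begins 60 mm behind the grasp point.
Start: joints at [-1.35, 0.32, 1.565, -0, 1.257, -0.02], TCP at [0.137, -0.558, 0.228] pointing down, gripper open.
Joint ranges: [-3.11, 3.11], [-0.84, 2.01], [0.21, 2.61], [-1.34, 4.49], [0.05, 2.63], [-2.56, 2.56]. Speed limits (rad/s): [2.57, 2.57, 3.14, 3.14, 3.14, 3.14].

## Interface

Orientations are given as a 3x3 rotation matrix whose columns are the frame's x, y, z axes.
In Python, from plant import robot gives the robot as it stands.
- The arm moves only by the tool arm_command, never from a script. Its argument "moves" is a list of rows, each an object of numbers: "dx", "dy", "dz": the shift along the tool's x, y, z in units of 40 mm (1.0 is 40 mm); "roll": the turn about the tool's x in rad. A call has 1 to 8 rows; each row shifts and turns the pose as measured when the row begins, along the tool's axes as they then stand; what a row does not reach is not made up. A row lasts 1/8 s, in which the tool goes at most 62.5 mm and 10.7 degrees, less where a joint would pass 70% of its speed; a pose out of reach is approached as far as the arm can. A call is refused whole if a number of a shift passes 1 or a number of a turn 0.188, either way. A call with a gripper value outside its range is refused whole. "grip" is the opening in per cent of the stroke, from 0 (shut) to 100 (fully open), set as the call begins (left out, the last holds). The fingers move at their own pace and stop on an object; the grip force is fixed at half the most. Time passes only in rows, so rows that do not move let the fingers close. It gives the time, the measured TCP pose, the force and the opening at its end, in the units of the state.
- robot.read_state(): the state, without advancing time (a new reading comes with each control period).
- robot.capture(name): name is "scene" or "side" or "wrist"; returns a dict with "frame" (400x640x3 uint8, red, green, blue), "z_map" (400x640 float32, m along the optical axis (not along the pixel's ray), 0 where there is no reading), "fx", "fy", "cx", "cy" (pixels), "rvec" (rotation vector, rad) and "tvec" (3), from world to camera coordinates, as OpenCV has them; the wrist camera has in their place "mount" (4x4, takes a point from camera to tool coordinates, whose origin is the TCP and whose axes are the tool frame's). Camera axes: x right, y down, z forward; pixel columns grow to the right and rows downward; lengths in m; the calibration is good to about 2 mm. A picture is of the moment at which its call begins: read the wrist's pose just before it.
- robot.hand_in(): hands the job in, once; it reports no verdict.
Trained networks look in a picture, given as the dict that the camera call returned (one of the last four; its "shot" number tells which), for a name from the list of things; names that differ only in an ending like _2 or _b are one class to them, and where a whole thing is asked for, a point or a joint stands for the part that bears it (a point fixed in the world has none). Each returns a list of dicts, best first, with "confidence" (0 to 1); they miss things now and then, are a little off and sometimes report something else, mostly with a low value. They report only what shows in the picture. A call takes as long as a camera call.
- robot.boxes_of(label, picture): "location" ([x, y, z] in m, in world coordinates, good to about 4 mm: the middle of the surface that is visible of it).
The state is a dict: "clock": time; "joints": joint angles; "qd": joint speeds; "joint_torque": joint torques, N m; "eef_pos": TCP position; "ee_rot": TCP orientation; "wrist_force": force on the tool from outside, world axes, zero at the start; "ft_torque": the same for the moment, N m; "width": finger opening in m.
Only numpy, scipy, OpenCV 4.12 (cv2) and the standard library are available. Lean on these libraries where they do the work, as an engineer would, in place of code of your own. Each camera call takes 0.05 s, during which the arm holds its last target.

## Task

Three identical closed blue tins stand in the little rack: two are empty, one is full of steel pins and much heavier. Working from the left bay to the right as you look from the robot, lift each tin a few centimetres straight up out of its bay to feel its weight and put it back; then take the heavy one out by its ends, stand it on the bare table and let go, take it again across its narrow width, stand it between the four corner stops of the jig, and turn the black knob clockwise until the orange cam's lobe bears firmly on the tin's end and holds it against the wooden fence, ready for its tight lid to be prised off. Keep the tins upright, leave the empty ones in their bays and do not disturb the other things on the table.

Things in the scene. Friction and masses are not known exactly. Their poses are not given: they have to be found in the camera images.
- caddy_a_mid (a point): centre, half-way up, of one of three identical closed blue tins, 64 (x) x 44 (y) x 46 mm high, with smooth upright sides. Each stands upright in a bay of the rack, its length along the rack's x. It is an empty one (0.10 to 0.14 kg) or the full one (0.42 to 0.58 kg); looks do not tell which
- caddy_b_mid (a point): centre, half-way up, of one of three identical closed blue tins, 64 (x) x 44 (y) x 46 mm high, with smooth upright sides. Each stands upright in a bay of the rack, its length along the rack's x. It is an empty one (0.10 to 0.14 kg) or the full one (0.42 to 0.58 kg); looks do not tell which
- caddy_c_mid (a point): centre, half-way up, of one of three identical closed blue tins, 64 (x) x 44 (y) x 46 mm high, with smooth upright sides. Each stands upright in a bay of the rack, its length along the rack's x. It is an empty one (0.10 to 0.14 kg) or the full one (0.42 to 0.58 kg); looks do not tell which
- rack: fixed wooden rack, 84 (x) x 180 (y) mm; origin at the centre of its underside, on the table. Floor 6 mm thick. Four dividers along x, 20 mm high above the table, part three bays centred at y = +56 (left), 0 and -56 mm. The bays are open at both x ends, so a tin can be gripped by its 64 mm ends; between neighbouring tins there are only about 12 mm
- jig_nest (a point): centre of the tin (half-way up) once it stands in the fixed jig touching the fence; 31 mm above the table. x points from cam to fence, y left of that, z up. The fence is a wooden block, face at x = +32 mm, 80 mm wide, level with the tin's top. With the knob at its start the tin has 8 mm or more of room in x between fence and cam, all on the -x side of this point
- jig: the jig's plywood base, 8 mm thick (the tin stands on it); origin on the table straight below jig_nest, same axes; it reaches from x = -94 to +56 mm, y = -46 to +46 mm. Four metal corner stops, 12 mm high above the base, 10 mm long in x, centred at x = +-25 mm, leave the tin 3.5 mm of play to each side in y; between them (x within 20 mm of 0) its long sides are free for fingers
- cam_grip (a point): grip point on the vertical turning axis of the black knob, 79 mm above the table, 50.5 mm to the -x side of jig_nest. The knob is a bar 32 (y) x 11 (x) mm, 62 to 88 mm above the table, so above the tin; grip it along this point's x. The point turns with it. Below, on a stem of 7 mm radius, is an orange disc of 20 mm radius, 14 to 40 mm above the table, centred 10 mm to this point's -x
- cam (a joint): angle of the eccentric knob, rad, 0 to 2.4, growing clockwise seen from above; at 0 the lobe points away from the tin. It starts at 0 to 0.25. The lobe meets a tin that touches the fence at about 1.4, one 3 mm off it at about 1.1, and then pushes it to the fence. Friction 0.06 N m: it stays where it is left. Turning it on with about 0.3 N m clamps firmly
- timer: the kitchen timer, loose bystander, to be left alone (origin at the centre of its underside)
- glaze_jar: the glaze jar, loose bystander, to be left alone (origin at the centre of its underside)
- whale: the clay whale, loose bystander, to be left alone (origin at the centre of its underside)
- fish: the clay fish, loose bystander, to be left alone (origin at the centre of its underside)
- bisque_cup: the bisque cup, loose bystander, to be left alone (origin at the centre of its underside)

How it is judged:
By the outcome, as a careful person would: the job done as asked, in the order asked, and still so for the second after the job is handed in, with the robot touching nothing.
It also fails if it takes over 72 s, if anything falls off the work surface, if the arm or the gripper's body presses on something with over 40 N, if the wrist force passes 120 N, or if a joint passes its speed limit or range.

## Working session

There is one attempt and no reset: what is moved stays moved. The work goes in short steps, Python scripts to look and compute and a tool call to move; the robot and the scene stay as the last step left them, time stands still between calls to the robot, and variables do not carry over. Pictures are saved under pics/ and viewed, and the job is handed in when it is done.

Besides the shell and the picture viewer there is one more tool, called after "Emit:" by a JSON object that holds its "name" and its "arguments", one argument or row to a line. arm_command: Moves the arm, as the interface text tells. Its arguments: {"type":"object","properties":{"moves":{"type":"array"},"grip":{"type":"number"}},"required":["moves"]}

```bash
ls; mkdir -p pics
cat > h.py <<'E'
from plant import robot
import numpy as np, cv2
def snap(n,f):
    c=robot.capture(n); cv2.imwrite('pics/'+f+'.png',c['frame'][:,:,::-1]); return c
def world(c,st=None):
    z=c['z_map']; v,u=np.mgrid[0:400,0:640]
    p=np.stack([(u-c['cx'])/c['fx']*z,(v-c['cy'])/c['fy']*z,z],-1)
    if 'mount' in c:
        M=np.array(c['mount']); p=p@M[:3,:3].T+M[:3,3]
        return p@np.array(st['ee_rot']).T+np.array(st['eef_pos'])
    R=cv2.Rodrigues(np.array(c['rvec'],float))[0]
    return (p-np.array(c['tvec']).ravel())@R
E
python3 - <<'E'
from h import *
s=robot.read_state(); print({k:np.round(v,3).tolist() for k,v in s.items()})
for n in('scene','side'):
    c=snap(n,n+'0')
    for l in ('caddy_a_mid','rack','jig','cam_grip'):
        for d in robot.boxes_of(l,c): print(n,l,np.round(d['location'],4),round(d['confidence'],2))
E
```

```text
pics
{'clock': 0.0, 'joints': [-1.35, 0.32, 1.566, -0.0, 1.257, -0.02], 'qd': [0.0, -0.001, -0.002, 0.0, -0.001, 0.001], 'joint_torque': [-0.001, -41.246, -23.197, 0.073, 0.046, -0.0], 'eef_pos': [0.137, -0.558, 0.227], 'ee_rot': [[-0.0, 0.971, 0.238], [0.002, 0.238, -0.971], [-1.0, 0.0, -0.002]], 'wrist_force': [-0.268, -0.049, -0.685], 'ft_torque': [0.02, -0.031, -0.01], 'width': 0.092}
scene caddy_a_mid [0.5264 0.02   0.0523] 0.87
scene rack [0.5002 0.0151 0.0055] 0.6
scene rack [ 0.8089 -0.0825  0.1283] 0.54
scene jig [0.5135 0.2802 0.006 ] 0.7
scene cam_grip [0.4801 0.2751 0.0383] 0.7
side caddy_a_mid [0.527  0.0243 0.047 ] 0.75
side caddy_a_mid [0.4762 0.279  0.0348] 0.58
side rack [0.5031 0.0303 0.0024] 0.78
side jig [0.5143 0.2825 0.0105] 0.7
side jig [0.3523 0.1366 0.0121] 0.45
side cam_grip [0.4775 0.279  0.0369] 0.82
side cam_grip [ 0.5271 -0.0437  0.0509] 0.71
```

View pics/scene0.png

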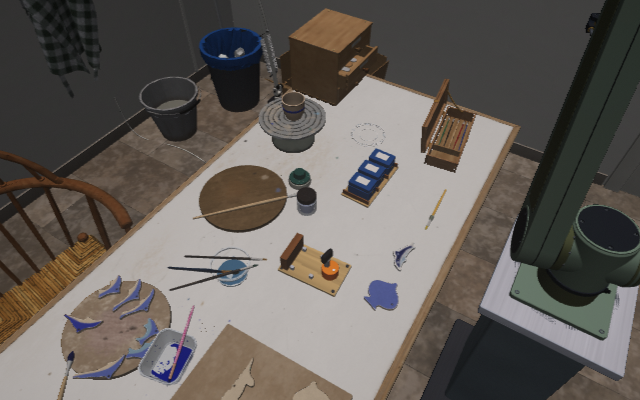

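View pics/side0.png

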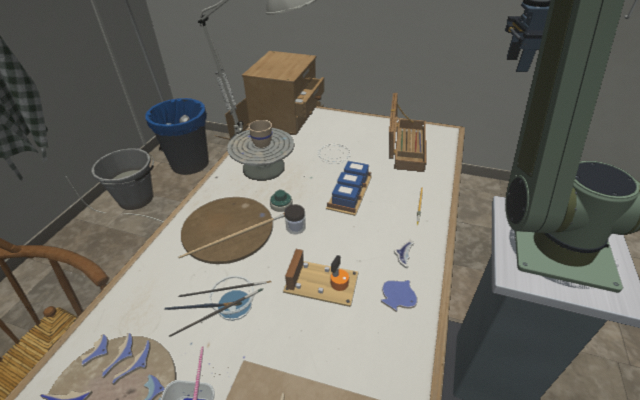

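Run:
```python
from h import *
for n in('scene','side'):
    c=robot.capture(n); P=world(c); f=c['frame'].astype(int)
    x,y,z=P[...,0],P[...,1],P[...,2]
    m=(c['z_map']>0)&(abs(x-.53)<.12)&(abs(y-.02)<.15)&(z>.046)&(z<.06)
    nl,lab,stt,cen=cv2.connectedComponentsWithStats(m.astype(np.uint8))
    print(n,'tins', np.median(z[m]))
    for i in range(1,nl):
        if stt[i,4]>40:
            q=P[lab==i]; r=cv2.minAreaRect((q[:,:2]*1000).astype(np.float32)); print(stt[i,4],np.round(q.mean(0),4),np.round(r[0],1),np.round(r[1],1),round(r[2],1))
    g=(c['z_map']>0)&(abs(x-.51)<.13)&(abs(y-.28)<.09)
    for lo,hi,t in((.003,.012,'base'),(.048,.060,'fence'),(.080,.095,'knob')):
        m=g&(z>lo)&(z<hi); q=P[m]
        nl,lab,stt,cen=cv2.connectedComponentsWithStats(m.astype(np.uint8))
        for i in range(1,nl):
          if stt[i,4]>8:
            q=P[lab==i]; r=cv2.minAreaRect((q[:,:2]*1000).astype(np.float32)); print(t,stt[i,4],np.round(q.mean(0),4),np.round(r[0],1),np.round(r[1],1),round(r[2],1))
    # all things above table in workspace
    m=(c['z_map']>0)&(x>.2)&(x<.95)&(abs(y)<.6)&(z>.012)&(z<.6)
    nl,lab,stt,cen=cv2.connectedComponentsWithStats(m.astype(np.uint8))
    for i in range(1,nl):
        if stt[i,4]>40:
            q=P[lab==i]; print('obj',stt[i,:4],np.round(q.min(0),3),np.round(q.max(0),3))
```

```text
scene tins 0.05139028535370374
275 [ 0.5302 -0.1031  0.0508] [ 531.2 -104.7] [47.6 63.5] 87.9
292 [ 0.5334 -0.0468  0.0509] [534.3 -48.6] [63.6 47.5] 0.3
317 [0.5323 0.0079 0.0509] [532.8   5.6] [47.3 63.7] 89.4
232 [0.6259 0.1325 0.0565] [626.8 129.3] [51.6 44.6] 88.3
base 1498 [0.5059 0.2801 0.0074] [516. 274.] [154.6  93.5] 3.8
fence 242 [0.5727 0.2803 0.0533] [573.5 278.6] [19.2 81.5] 3.7
fence 14 [0.4788 0.2757 0.0549] [479.1 276.2] [9.1 2.9] 43.1
knob 64 [0.4818 0.2733 0.0857] [482.6 271.8] [32.4  9.9] 83.5
obj [292   9  86  94] [ 0.731 -0.515  0.012] [ 0.95  -0.282  0.2  ]
obj [421  79  56  91] [ 0.345 -0.453  0.012] [ 0.493 -0.188  0.134]
obj [259  85  67  65] [ 0.717 -0.227  0.012] [0.95  0.017 0.151]
obj [343 148  55  55] [ 0.492 -0.138  0.012] [0.574 0.039 0.057]
obj [193 168 124  56] [0.603 0.029 0.012] [0.849 0.319 0.065]
obj [268 173  11  19] [0.727 0.077 0.012] [0.77  0.13  0.016]
obj [210 191  27  16] [0.805 0.19  0.012] [0.868 0.253 0.017]
obj [224 220  19  11] [0.732 0.264 0.012] [0.775 0.296 0.015]
obj [280 233  27  38] [0.551 0.237 0.012] [0.585 0.319 0.058]
obj [
[... 833 characters left out ...]

knob 74 [0.4823 0.2732 0.0865] [482.5 271.3] [31.2 11.2] 84.8
obj [266   0  51  15] [ 0.675 -0.195  0.426] [ 0.801 -0.132  0.463]
obj [228  51  97 127] [ 0.716 -0.513  0.012] [0.95  0.016 0.199]
obj [389  93  38  77] [ 0.345 -0.453  0.012] [ 0.493 -0.189  0.133]
obj [327 161  45  51] [ 0.493 -0.136  0.012] [0.575 0.038 0.056]
obj [178 190 128  72] [0.604 0.029 0.012] [0.909 0.319 0.063]
obj [285 249  23  41] [0.551 0.236 0.012] [0.584 0.318 0.057]
obj [331 255  18  36] [0.453 0.254 0.014] [0.492 0.294 0.09 ]
obj [165 275 106  62] [0.607 0.335 0.013] [0.771 0.508 0.107]
obj [ 77 333 138  67] [0.604 0.51  0.012] [0.896 0.6   0.068]
obj [226 360 150  40] [0.35  0.483 0.012] [0.595 0.565 0.022]
```

Emit:
{"name": "arm_command", "arguments": {
  "moves": [
    {"dx": -0.2, "dy": 0.8, "roll": -0.166},
    {"dx": -0.2, "dy": 0.8, "roll": -0.166},
    {"dx": -0.2, "dy": 0.8, "roll": -0.166},
    {"dx": -0.2, "dy": 0.8, "roll": -0.166},
    {"dx": -0.2, "dy": 0.8, "roll": -0.166},
    {"dx": -0.2, "dy": 0.8, "roll": -0.166},
    {"dx": -0.2, "dy": 0.8, "roll": -0.166},
    {"dx": -0.2, "dy": 0.8, "roll": -0.166}
  ],
  "grip": 100
}}

```text
schema error: expected keys dx, dy, dz, roll
```

```bash
cat >> h.py <<'E'
def to(pos,yaw=None):
    s=robot.read_state(); R=np.array(s['ee_rot']); p=np.array(s['eef_pos'])
    y=np.arctan2(R[1,2],R[0,2]); d=R.T@(np.array(pos)-p)/0.04
    print('t %.2f pos'%s['clock'],np.round(p,4),'yaw %.4f tilt'%y,np.round(R[:,0],3),'F',np.round(s['wrist_force'],2),'T',np.round(s['ft_torque'],2),'w %.4f'%s['width'])
    print(' -> units',np.round(d,3),'' if yaw is None else 'roll %.3f'%(-((yaw-y+np.pi)%(2*np.pi)-np.pi)), 'q6 %.2f'%s['joints'][5])
    return s
E
python3 -c "
from h import *
to([.50,-.05,.30],0); print(robot.capture('wrist')['mount'])"
```

```text
t 0.60 pos [ 0.1371 -0.5584  0.228 ] yaw -1.3301 tilt [ 0. -0. -1.] F [-0.31 -0.16  0.72] T [-0. -0. -0.] w 0.0910
 -> units [ -1.801  11.841 -10.181] roll -1.330 q6 -0.02
[[ 5.36331357e-04 -2.65818108e-01  9.64023052e-01 -1.56135849e-01]
 [ 4.56057377e-04 -9.64023026e-01 -2.65818355e-01  7.54064794e-02]
 [ 9.99999752e-01  5.82216543e-04 -3.95807469e-04 -1.61832854e-04]
 [ 0.00000000e+00  0.00000000e+00  0.00000000e+00  1.00000000e+00]]
```

Emit:
{"name": "arm_command", "arguments": {
  "moves": [
    {"dx": -0.2, "dy": 0.8, "dz": 0, "roll": -0.166},
    {"dx": -0.2, "dy": 0.8, "dz": 0, "roll": -0.166},
    {"dx": -0.2, "dy": 0.8, "dz": 0, "roll": -0.166},
    {"dx": -0.2, "dy": 0.8, "dz": 0, "roll": -0.166},
    {"dx": -0.2, "dy": 0.8, "dz": 0, "roll": -0.166},
    {"dx": -0.2, "dy": 0.8, "dz": 0, "roll": -0.166},
    {"dx": -0.2, "dy": 0.8, "dz": 0, "roll": -0.166},
    {"dx": -0.2, "dy": 0.8, "dz": 0, "roll": -0.166}
  ],
  "grip": 100
}}

```text
clock: 1.65
eef_pos: [0.2998, -0.3788, 0.2927]
ee_rot: [[0.0, -0.039, 0.999], [0.001, 0.999, 0.039], [-1.0, 0.001, 0.0]]
wrist_force: [-0.1, -0.2, -0.2]
width: 0.0911
```

```bash
python3 -c "
from h import *
to([.52,-.03,.30],0)"
```

```text
t 1.65 pos [ 0.2998 -0.3788  0.2927] yaw 0.0386 tilt [ 0.     0.001 -1.   ] F [-0.05 -0.25 -0.2 ] T [ 0.01 -0.1  -0.03] w 0.0911
 -> units [-0.173  8.502  5.836] roll 0.039 q6 -0.96
```

Emit:
{"name": "arm_command", "arguments": {
  "moves": [
    {"dx": 0, "dy": 1, "dz": 0.73, "roll": 0.039},
    {"dx": 0, "dy": 1, "dz": 0.73, "roll": 0},
    {"dx": 0, "dy": 1, "dz": 0.73, "roll": 0},
    {"dx": 0, "dy": 1, "dz": 0.73, "roll": 0},
    {"dx": 0, "dy": 1, "dz": 0.73, "roll": 0},
    {"dx": 0, "dy": 1, "dz": 0.73, "roll": 0},
    {"dx": 0, "dy": 1, "dz": 0.73, "roll": 0},
    {"dx": 0, "dy": 0.5, "dz": 0.5, "roll": 0}
  ]
}}

```text
clock: 2.65
eef_pos: [0.529, -0.0677, 0.2956]
ee_rot: [[0.007, 0.002, 1.0], [-0.004, 1.0, -0.002], [-1.0, -0.004, 0.007]]
wrist_force: [0.4, -0.2, -1.3]
width: 0.0912
```

Emit:
{"name": "arm_command", "arguments": {
  "moves": [
    {"dx": 0, "dy": 0, "dz": 0, "roll": 0}
  ]
}}

```text
clock: 2.78
eef_pos: [0.5299, -0.0664, 0.2952]
ee_rot: [[0.006, -0.001, 1.0], [-0.004, 1.0, 0.001], [-1.0, -0.004, 0.006]]
wrist_force: [-0.6, -0.2, 0.5]
width: 0.0911
```

```bash
cat > meas.py <<'E'
from h import *
import sys
s=to([.533,-.049,.1],0)
c=snap('wrist',sys.argv[1]); P=world(c,s); x,y,z=P[...,0],P[...,1],P[...,2]
ok=c['z_map']>0
def comp(m,t,mn=60):
    nl,lab,stt,cen=cv2.connectedComponentsWithStats(m.astype(np.uint8))
    for i in range(1,nl):
        if stt[i,4]>mn:
            q=P[lab==i]; r=cv2.minAreaRect((q[:,:2]*1000).astype(np.float32)); print(t,stt[i,:5],'z %.4f'%np.median(q[:,2]),np.round(r[0],1),np.round(r[1],1),round(r[2],1))
for a in sys.argv[2:]:
    t,x0,x1,y0,y1,lo,hi=a.split(','); 
    comp(ok&(x>float(x0))&(x<float(x1))&(y>float(y0))&(y<float(y1))&(z>float(lo))&(z<float(hi)),t)
E
python3 meas.py w1 tins,.45,.6,-.15,.05,.046,.058 table,.45,.6,-.15,.05,-.01,.003 div,.45,.6,-.15,.05,.017,.024
```

```text
t 2.77 pos [ 0.5299 -0.0664  0.2952] yaw 0.0009 tilt [ 0.006 -0.004 -1.   ] F [-0.62 -0.17  0.54] T [-0.03 -0.06 -0.01] w 0.0911
 -> units [4.879 0.452 0.049] roll 0.001 q6 -0.15
tins [ 289   86   59   42 2353] z 0.0514 [534.1   3.5] [44. 64.] 88.9
tins [ 291  137   56   39 2124] z 0.0514 [535.3 -51.2] [44.5 64. ] 89.5
tins [ 289  185   54   36 1907] z 0.0513 [ 531.9 -106.9] [43.5 64. ] 89.9
table [ 248   67  124  157 8817] z -0.0006 [525. -50.] [200. 150.] 90.0
div [286  79  68   6 240] z 0.0191 [536.5  32.3] [ 4.1 78.9] 88.5
div [286 128  66   5 226] z 0.0191 [535.5 -23.7] [ 4.1 79.2] 88.6
div [286 173  42   4  78] z 0.0196 [520.6 -80.1] [ 3.7 51.4] 86.0
```

View pics/w1.png

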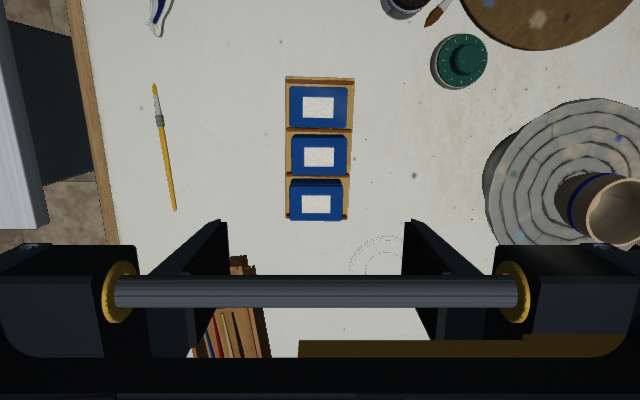

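Emit:
{"name": "arm_command", "arguments": {
  "moves": [
    {"dx": 0.5, "dy": 0.6, "dz": 0.03, "roll": 0.02},
    {"dx": 0.8, "dy": 0.6, "dz": 0.03, "roll": 0},
    {"dx": 1, "dy": 0.53, "dz": 0.03, "roll": 0},
    {"dx": 1, "dy": 0, "dz": 0, "roll": 0},
    {"dx": 1, "dy": 0, "dz": 0, "roll": 0},
    {"dx": 0.4, "dy": 0, "dz": 0, "roll": 0},
    {"dx": 0, "dy": 0, "dz": 0, "roll": 0}
  ]
}}

```text
clock: 3.7
eef_pos: [0.5311, -0.006, 0.1046]
ee_rot: [[0.008, 0.03, 1.0], [-0.008, 1.0, -0.03], [-1.0, -0.008, 0.009]]
wrist_force: [0.1, 0.7, 0.3]
width: 0.0911
```

```bash
python3 -c "
from h import *
to([.534,.0035,.031],-.02)"
```

```text
t 3.70 pos [ 0.5311 -0.006   0.1046] yaw -0.0301 tilt [ 0.008 -0.008 -1.   ] F [0.07 0.7  0.29] T [-0.02 -0.11 -0.09] w 0.0911
 -> units [1.84  0.255 0.05 ] roll -0.010 q6 0.01
```

Emit:
{"name": "arm_command", "arguments": {
  "moves": [
    {"dx": 0.1, "dy": 0.25, "dz": 0.05, "roll": -0.01},
    {"dx": 0.5, "dy": 0, "dz": 0, "roll": 0},
    {"dx": 0.5, "dy": 0, "dz": 0, "roll": 0},
    {"dx": 0.4, "dy": 0, "dz": 0, "roll": 0},
    {"dx": 0.2, "dy": 0, "dz": 0, "roll": 0},
    {"dx": 0, "dy": 0, "dz": 0, "roll": 0}
  ]
}}

```text
clock: 4.45
eef_pos: [0.539, 0.0038, 0.0411]
ee_rot: [[0.022, 0.021, 1.0], [-0.008, 1.0, -0.02], [-1.0, -0.008, 0.022]]
wrist_force: [-0.6, 0.8, -0.6]
width: 0.0912
```

```bash
python3 -c "
from h import *
to([.534,.0035,.031],-.02);snap('side','s1')"
```

```text
t 4.45 pos [0.539  0.0038 0.0411] yaw -0.0204 tilt [ 0.022 -0.008 -1.   ] F [-0.64  0.77 -0.62] T [-0.02 -0.08  0.04] w 0.0912
 -> units [ 0.25  -0.008 -0.13 ] roll -0.000 q6 0.02
```

View pics/s1.png

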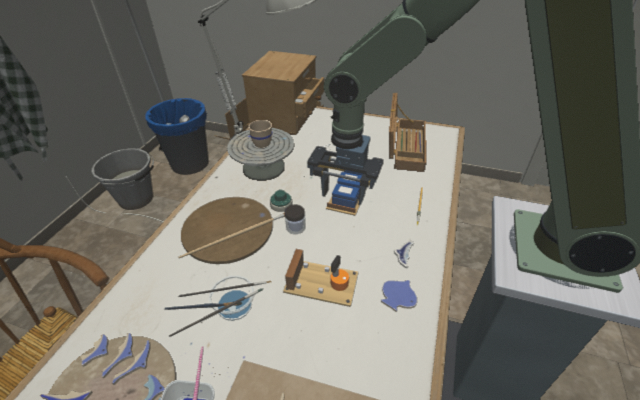

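Emit:
{"name": "arm_command", "arguments": {
  "moves": [
    {"dx": 0.15, "dy": 0, "dz": -0.1, "roll": 0},
    {"dx": 0.1, "dy": 0, "dz": -0.03, "roll": 0},
    {"dx": 0, "dy": 0, "dz": 0, "roll": 0}
  ]
}}

```text
clock: 4.88
eef_pos: [0.5348, 0.0038, 0.0321]
ee_rot: [[0.025, 0.021, 0.999], [-0.008, 1.0, -0.02], [-1.0, -0.007, 0.026]]
wrist_force: [-0.2, 0.1, 0.2]
width: 0.0911
```

Emit:
{"name": "arm_command", "arguments": {
  "moves": [
    {"dx": 0, "dy": 0, "dz": 0, "roll": 0},
    {"dx": 0, "dy": 0, "dz": 0, "roll": 0},
    {"dx": 0, "dy": 0, "dz": 0, "roll": 0},
    {"dx": 0, "dy": 0, "dz": 0, "roll": 0},
    {"dx": 0, "dy": 0, "dz": 0, "roll": 0}
  ],
  "grip": 0
}}

```text
clock: 5.5
eef_pos: [0.5351, 0.0038, 0.0324]
ee_rot: [[0.026, 0.021, 0.999], [-0.008, 1.0, -0.021], [-1.0, -0.007, 0.026]]
wrist_force: [-0.1, 0.5, -0.1]
width: 0.0645
```

```bash
python3 -c "
from h import *
to([.534,.0035,.071],-.02)"
```

```text
t 5.50 pos [0.5351 0.0038 0.0324] yaw -0.0205 tilt [ 0.026 -0.008 -1.   ] F [-0.08  0.51 -0.12] T [-0.01 -0.06 -0.03] w 0.0645
 -> units [-0.965 -0.015 -0.001] roll -0.001 q6 0.02
```

Gripped (64.5 mm). Lift about 40 mm straight up.

Emit:
{"name": "arm_command", "arguments": {
  "moves": [
    {"dx": -0.25, "dy": 0, "dz": 0, "roll": 0},
    {"dx": -0.25, "dy": 0, "dz": 0, "roll": 0},
    {"dx": -0.25, "dy": 0, "dz": 0, "roll": 0},
    {"dx": -0.25, "dy": 0, "dz": 0, "roll": 0},
    {"dx": 0, "dy": 0, "dz": 0, "roll": 0},
    {"dx": 0, "dy": 0, "dz": 0, "roll": 0},
    {"dx": 0, "dy": 0, "dz": 0, "roll": 0}
  ]
}}

```text
clock: 6.38
eef_pos: [0.5339, 0.0042, 0.0757]
ee_rot: [[0.027, 0.021, 0.999], [-0.008, 1.0, -0.02], [-1.0, -0.007, 0.027]]
wrist_force: [-0.3, -0.6, -1.3]
width: 0.0644
```

```bash
python3 -c "
from h import *
to([.535,.0038,.0324],-.02);c=snap('side','s2');to([.535,.0038,.0324],-.02);robot.capture('scene');to([.535,.0038,.0324],-.02)
f=c['frame'][100:260,270:470];cv2.imwrite('pics/s2c.png',cv2.resize(f,None,fx=4,fy=3)[:,:,::-1])"
```

```text
t 6.38 pos [0.5339 0.0042 0.0757] yaw -0.0205 tilt [ 0.027 -0.008 -1.   ] F [-0.33 -0.57 -1.3 ] T [-0.05 -0.08  0.  ] w 0.0644
 -> units [ 1.082 -0.    -0.002] roll -0.000 q6 0.02
t 6.42 pos [0.5339 0.0042 0.0756] yaw -0.0205 tilt [ 0.026 -0.008 -1.   ] F [-0.89  0.28 -0.67] T [-0.03 -0.06  0.05] w 0.0642
 -> units [ 1.08e+00 -1.00e-03 -0.00e+00] roll -0.000 q6 0.02
t 6.47 pos [0.5339 0.0041 0.0755] yaw -0.0205 tilt [ 0.026 -0.008 -1.   ] F [-0.33  0.05 -1.04] T [ 0.02 -0.1  -0.01] w 0.0642
 -> units [1.078 0.    0.   ] roll -0.001 q6 0.02
```

View pics/s2c.png

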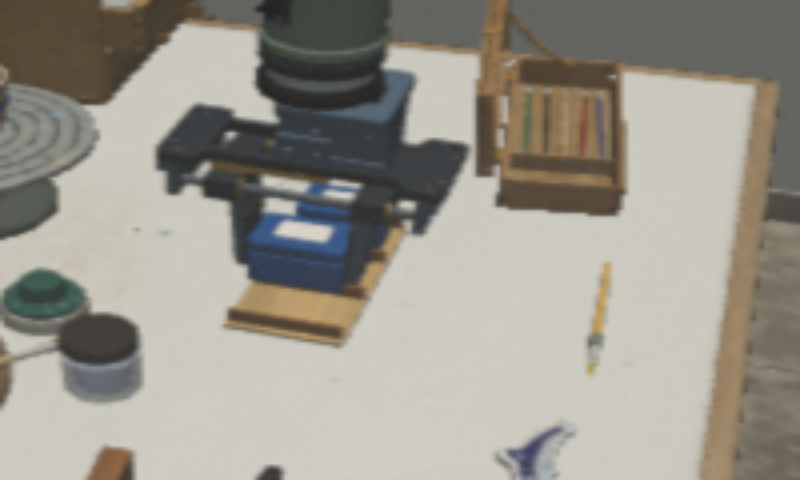

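Emit:
{"name": "arm_command", "arguments": {
  "moves": [
    {"dx": 0.25, "dy": 0, "dz": 0, "roll": 0},
    {"dx": 0.25, "dy": 0, "dz": 0, "roll": 0},
    {"dx": 0.25, "dy": 0, "dz": 0, "roll": 0},
    {"dx": 0.15, "dy": 0, "dz": 0, "roll": 0},
    {"dx": 0.04, "dy": 0, "dz": 0, "roll": 0},
    {"dx": 0, "dy": 0, "dz": 0, "roll": 0}
  ]
}}

```text
clock: 7.22
eef_pos: [0.5341, 0.0038, 0.0338]
ee_rot: [[0.023, 0.021, 1.0], [-0.008, 1.0, -0.021], [-1.0, -0.007, 0.024]]
wrist_force: [-0.1, 0.6, -0.1]
width: 0.0644
```

```bash
python3 -c "
from h import *
to([.535,.0038,.0324],-.02)"
```

```text
t 7.22 pos [0.5341 0.0038 0.0338] yaw -0.0205 tilt [ 0.023 -0.008 -1.   ] F [-0.07  0.58 -0.12] T [-0.   -0.1   0.01] w 0.0644
 -> units [0.035 0.    0.022] roll -0.001 q6 0.02
```

Emit:
{"name": "arm_command", "arguments": {
  "moves": [
    {"dx": 0.03, "dy": 0, "dz": 0, "roll": 0},
    {"dx": 0, "dy": 0, "dz": 0, "roll": 0}
  ]
}}

```text
clock: 7.48
eef_pos: [0.5346, 0.0038, 0.0331]
ee_rot: [[0.025, 0.021, 0.999], [-0.008, 1.0, -0.021], [-1.0, -0.007, 0.025]]
wrist_force: [0.1, 0.7, -0.5]
width: 0.0645
```

Emit:
{"name": "arm_command", "arguments": {
  "moves": [
    {"dx": 0, "dy": 0, "dz": 0, "roll": 0},
    {"dx": 0, "dy": 0, "dz": 0, "roll": 0},
    {"dx": 0, "dy": 0, "dz": 0, "roll": 0},
    {"dx": 0, "dy": 0, "dz": 0, "roll": 0}
  ],
  "grip": 100
}}

```text
clock: 7.98
eef_pos: [0.5353, 0.0038, 0.034]
ee_rot: [[0.027, 0.021, 0.999], [-0.008, 1.0, -0.02], [-1.0, -0.007, 0.027]]
wrist_force: [-0.4, -0.2, -0.1]
width: 0.0911
```

Emit:
{"name": "arm_command", "arguments": {
  "moves": [
    {"dx": -0.5, "dy": 0, "dz": 0, "roll": 0},
    {"dx": -0.6, "dy": 0, "dz": 0, "roll": 0},
    {"dx": -0.6, "dy": 0, "dz": 0, "roll": 0},
    {"dx": 0, "dy": -0.5, "dz": 0, "roll": 0},
    {"dx": 0, "dy": -0.5, "dz": 0, "roll": 0},
    {"dx": 0, "dy": -0.3, "dz": 0, "roll": 0},
    {"dx": 0, "dy": 0, "dz": 0, "roll": 0}
  ]
}}

```text
clock: 8.85
eef_pos: [0.5322, -0.0486, 0.1045]
ee_rot: [[0.027, 0.02, 0.999], [-0.008, 1.0, -0.02], [-1.0, -0.007, 0.027]]
wrist_force: [0.9, -0.6, 0.5]
width: 0.091
```

```bash
python3 -c "
from h import *
to([.535,-.0512,.032],-.02)"
python3 meas.py w2 tins,.45,.6,-.15,.05,.046,.058
```

```text
t 8.85 pos [ 0.5322 -0.0486  0.1045] yaw -0.0199 tilt [ 0.027 -0.008 -1.   ] F [ 0.87 -0.6   0.47] T [-0.02 -0.1   0.01] w 0.0910
 -> units [ 1.815 -0.049  0.022] roll 0.000 q6 -0.09
t 8.85 pos [ 0.5322 -0.0486  0.1045] yaw -0.0199 tilt [ 0.027 -0.008 -1.   ] F [ 0.87 -0.6   0.47] T [-0.02 -0.1   0.01] w 0.0910
 -> units [ 0.114 -0.008  0.017] roll -0.020 q6 -0.09
tins [ 261  105  109   74 7782] z 0.0514 [535.1   3.1] [43.7 64.4] 88.9
tins [ 267  193  101   68 6469] z 0.0514 [535.5 -50.9] [44.  64.3] 89.6
tins [ 268  308   93   27 2363] z 0.0514 [ 532.1 -117.9] [22.3 64.2] 89.2
```

View pics/w2.png

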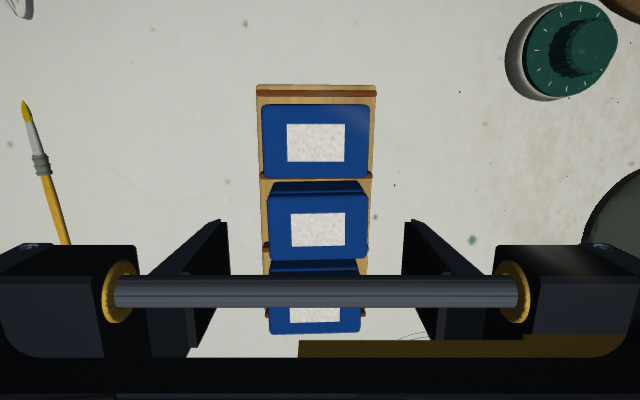

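Emit:
{"name": "arm_command", "arguments": {
  "moves": [
    {"dx": 0.4, "dy": -0.05, "dz": -0.03, "roll": 0},
    {"dx": 0.4, "dy": 0, "dz": 0, "roll": 0},
    {"dx": 0.4, "dy": 0, "dz": 0, "roll": 0},
    {"dx": 0.35, "dy": 0, "dz": 0, "roll": 0},
    {"dx": 0.2, "dy": 0, "dz": 0, "roll": 0},
    {"dx": 0, "dy": 0, "dz": 0, "roll": 0}
  ]
}}

```text
clock: 9.65
eef_pos: [0.5333, -0.0478, 0.032]
ee_rot: [[0.027, 0.017, 0.999], [-0.006, 1.0, -0.017], [-1.0, -0.006, 0.027]]
wrist_force: [-0.2, 0.2, 0.6]
width: 0.0912
```

```bash
python3 -c "
from h import *
to([.535,-.0512,.032],-.02)"
```

```text
t 9.65 pos [ 0.5333 -0.0478  0.032 ] yaw -0.0171 tilt [ 0.027 -0.006 -1.   ] F [-0.22  0.18  0.59] T [ 0.05 -0.11  0.06] w 0.0912
 -> units [ 0.002 -0.085  0.044] roll 0.003 q6 -0.09
```

Emit:
{"name": "arm_command", "arguments": {
  "moves": [
    {"dx": 0, "dy": -0.08, "dz": 0.04, "roll": 0},
    {"dx": 0, "dy": 0, "dz": 0, "roll": 0}
  ]
}}

```text
clock: 9.9
eef_pos: [0.5357, -0.0512, 0.0329]
ee_rot: [[0.029, 0.017, 0.999], [-0.007, 1.0, -0.017], [-1.0, -0.006, 0.029]]
wrist_force: [0.6, 0.5, 0.3]
width: 0.0909
```

Emit:
{"name": "arm_command", "arguments": {
  "moves": [
    {"dx": 0, "dy": 0, "dz": 0, "roll": 0},
    {"dx": 0, "dy": 0, "dz": 0, "roll": 0},
    {"dx": 0, "dy": 0, "dz": 0, "roll": 0},
    {"dx": 0, "dy": 0, "dz": 0, "roll": 0},
    {"dx": 0, "dy": 0, "dz": 0, "roll": 0}
  ],
  "grip": 0
}}

```text
clock: 10.52
eef_pos: [0.5361, -0.0514, 0.0337]
ee_rot: [[0.03, 0.017, 0.999], [-0.007, 1.0, -0.017], [-1.0, -0.006, 0.03]]
wrist_force: [0.3, 0.1, 0.6]
width: 0.064
```

Emit:
{"name": "arm_command", "arguments": {
  "moves": [
    {"dx": -0.25, "dy": 0, "dz": 0, "roll": 0},
    {"dx": -0.25, "dy": 0, "dz": 0, "roll": 0},
    {"dx": -0.25, "dy": 0, "dz": 0, "roll": 0},
    {"dx": -0.25, "dy": 0, "dz": 0, "roll": 0},
    {"dx": 0, "dy": 0, "dz": 0, "roll": 0},
    {"dx": 0, "dy": 0, "dz": 0, "roll": 0},
    {"dx": 0, "dy": 0, "dz": 0, "roll": 0}
  ]
}}

```text
clock: 11.4
eef_pos: [0.5345, -0.051, 0.0767]
ee_rot: [[0.03, 0.017, 0.999], [-0.007, 1.0, -0.017], [-1.0, -0.006, 0.03]]
wrist_force: [-0.8, -0.5, -1.5]
width: 0.0645
```

```bash
python3 -c "
from h import *
to([.535,-.0512,.032],-.02);c=snap('side','s3');to([.535,-.0512,.032],-.02)
f=c['frame'][100:260,270:470];cv2.imwrite('pics/s3c.png',cv2.resize(f,None,fx=4,fy=3)[:,:,::-1])"
```

```text
t 11.40 pos [ 0.5345 -0.051   0.0767] yaw -0.0173 tilt [ 0.03  -0.007 -1.   ] F [-0.82 -0.53 -1.52] T [-0.03 -0.11  0.05] w 0.0645
 -> units [ 1.118  0.003 -0.021] roll 0.003 q6 -0.09
t 11.45 pos [ 0.5344 -0.051   0.0766] yaw -0.0173 tilt [ 0.03  -0.007 -1.   ] F [-0.1   0.1  -2.04] T [ 0.01 -0.12  0.01] w 0.0646
 -> units [ 1.115  0.003 -0.019] roll 0.003 q6 -0.09
```

View pics/s3c.png

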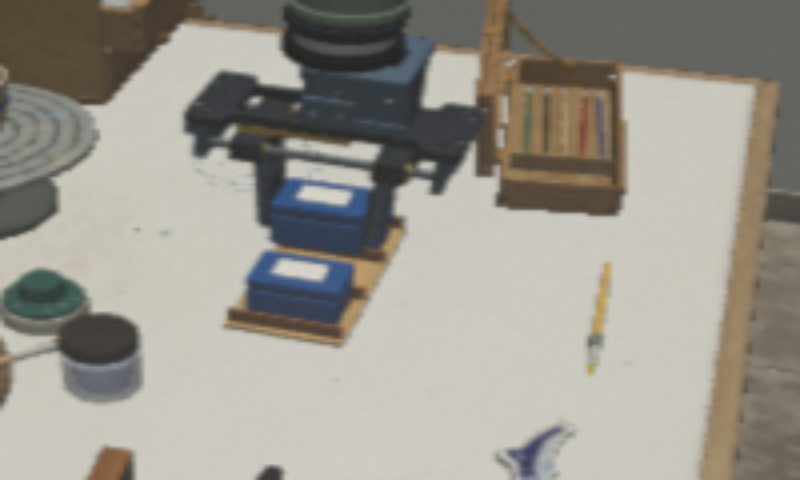

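Emit:
{"name": "arm_command", "arguments": {
  "moves": [
    {"dx": 0.25, "dy": 0, "dz": 0, "roll": 0},
    {"dx": 0.25, "dy": 0, "dz": 0, "roll": 0},
    {"dx": 0.25, "dy": 0, "dz": 0, "roll": 0},
    {"dx": 0.15, "dy": 0, "dz": 0, "roll": 0},
    {"dx": 0.06, "dy": 0, "dz": 0, "roll": 0},
    {"dx": 0, "dy": 0, "dz": 0, "roll": 0}
  ]
}}

```text
clock: 12.2
eef_pos: [0.5347, -0.0512, 0.0339]
ee_rot: [[0.026, 0.017, 0.999], [-0.006, 1.0, -0.017], [-1.0, -0.006, 0.026]]
wrist_force: [0.2, -0.1, -1.8]
width: 0.0647
```

```bash
python3 -c "
from h import *
to([.536,-.0512,.0335],-.02)"
```

```text
t 12.20 pos [ 0.5347 -0.0512  0.0339] yaw -0.0173 tilt [ 0.026 -0.006 -1.   ] F [ 0.22 -0.11 -1.79] T [-0.06 -0.11 -0.03] w 0.0647
 -> units [0.01  0.001 0.033] roll 0.003 q6 -0.09
```

Emit:
{"name": "arm_command", "arguments": {
  "moves": [
    {"dx": 0.03, "dy": 0, "dz": 0.02, "roll": 0},
    {"dx": 0, "dy": 0, "dz": 0, "roll": 0}
  ]
}}

```text
clock: 12.45
eef_pos: [0.5355, -0.0513, 0.034]
ee_rot: [[0.027, 0.017, 0.999], [-0.006, 1.0, -0.017], [-1.0, -0.006, 0.027]]
wrist_force: [0.8, 0.4, -1.1]
width: 0.0643
```

Emit:
{"name": "arm_command", "arguments": {
  "moves": [
    {"dx": 0, "dy": 0, "dz": 0, "roll": 0},
    {"dx": 0, "dy": 0, "dz": 0, "roll": 0},
    {"dx": 0, "dy": 0, "dz": 0, "roll": 0},
    {"dx": 0, "dy": 0, "dz": 0, "roll": 0}
  ],
  "grip": 100
}}

```text
clock: 12.95
eef_pos: [0.5366, -0.0514, 0.0349]
ee_rot: [[0.03, 0.017, 0.999], [-0.007, 1.0, -0.017], [-1.0, -0.006, 0.03]]
wrist_force: [-0.3, 1.3, 0.3]
width: 0.0913
```

Emit:
{"name": "arm_command", "arguments": {
  "moves": [
    {"dx": -0.5, "dy": 0, "dz": 0, "roll": 0},
    {"dx": -0.6, "dy": 0, "dz": 0, "roll": 0},
    {"dx": -0.6, "dy": 0, "dz": 0, "roll": 0},
    {"dx": 0, "dy": -0.5, "dz": 0, "roll": 0},
    {"dx": 0, "dy": -0.5, "dz": 0, "roll": 0},
    {"dx": 0, "dy": -0.4, "dz": 0, "roll": 0},
    {"dx": 0, "dy": 0, "dz": 0, "roll": 0}
  ]
}}

```text
clock: 13.82
eef_pos: [0.5334, -0.1082, 0.105]
ee_rot: [[0.029, 0.017, 0.999], [-0.007, 1.0, -0.016], [-1.0, -0.006, 0.029]]
wrist_force: [0.7, -0.3, -0.5]
width: 0.0908
```

```bash
python3 -c "
from h import *
to([.532,-.107,.032],-.02)"
python3 meas.py w3 tins,.45,.6,-.15,.05,.046,.058
```

```text
t 13.82 pos [ 0.5334 -0.1082  0.105 ] yaw -0.0165 tilt [ 0.029 -0.007 -1.   ] F [ 0.72 -0.26 -0.52] T [-0.   -0.04 -0.01] w 0.0908
 -> units [ 1.824  0.04  -0.089] roll 0.004 q6 -0.20
t 13.82 pos [ 0.5334 -0.1082  0.105 ] yaw -0.0165 tilt [ 0.029 -0.007 -1.   ] F [ 0.72 -0.26 -0.52] T [-0.   -0.04 -0.01] w 0.0908
 -> units [ 0.116  1.48  -0.039] roll -0.016 q6 -0.20
tins [ 253    0  118   77 8797] z 0.0514 [535.   1.] [39.2 64.4] 89.4
tins [ 260   96  110   75 7962] z 0.0514 [535.9 -51.2] [44.  64.2] 88.6
tins [ 259  188  102   68 6526] z 0.0514 [ 532.  -107.1] [43.9 64.2] 89.6
```

View pics/w3.png

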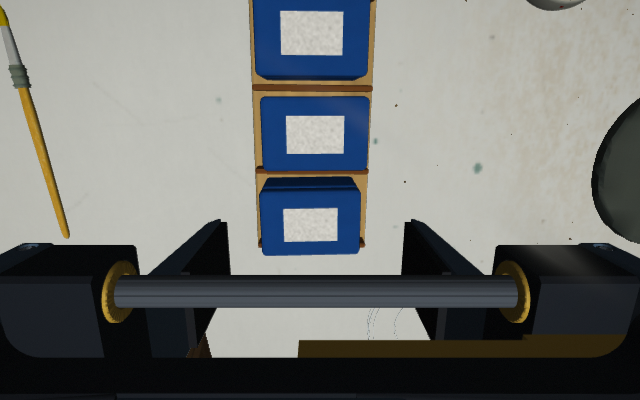

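Emit:
{"name": "arm_command", "arguments": {
  "moves": [
    {"dx": 0.4, "dy": 0, "dz": -0.05, "roll": 0},
    {"dx": 0.4, "dy": 0, "dz": 0, "roll": 0},
    {"dx": 0.4, "dy": 0, "dz": 0, "roll": 0},
    {"dx": 0.35, "dy": 0, "dz": 0, "roll": 0},
    {"dx": 0.23, "dy": 0, "dz": 0, "roll": 0},
    {"dx": 0, "dy": 0, "dz": 0, "roll": 0}
  ]
}}

```text
clock: 14.62
eef_pos: [0.5336, -0.105, 0.0311]
ee_rot: [[0.028, 0.014, 0.999], [-0.005, 1.0, -0.014], [-1.0, -0.004, 0.029]]
wrist_force: [1.2, 0.2, 1.1]
width: 0.0915
```

```bash
python3 -c "
from h import *
to([.532,-.107,.032],-.02)"
```

```text
t 14.62 pos [ 0.5336 -0.105   0.0311] yaw -0.0142 tilt [ 0.028 -0.005 -1.   ] F [1.2  0.18 1.11] T [-0.04 -0.12  0.  ] w 0.0915
 -> units [-0.024 -0.05  -0.039] roll 0.006 q6 -0.20
```

Emit:
{"name": "arm_command", "arguments": {
  "moves": [
    {"dx": 0, "dy": -0.05, "dz": -0.05, "roll": 0},
    {"dx": 0, "dy": 0, "dz": 0, "roll": 0}
  ]
}}

```text
clock: 14.88
eef_pos: [0.532, -0.1072, 0.0317]
ee_rot: [[0.03, 0.014, 0.999], [-0.005, 1.0, -0.014], [-1.0, -0.005, 0.03]]
wrist_force: [0.2, -0.4, 0.0]
width: 0.0907
```

Emit:
{"name": "arm_command", "arguments": {
  "moves": [
    {"dx": 0, "dy": 0, "dz": 0, "roll": 0},
    {"dx": 0, "dy": 0, "dz": 0, "roll": 0},
    {"dx": 0, "dy": 0, "dz": 0, "roll": 0},
    {"dx": 0, "dy": 0, "dz": 0, "roll": 0},
    {"dx": 0, "dy": 0, "dz": 0, "roll": 0}
  ],
  "grip": 0
}}

```text
clock: 15.5
eef_pos: [0.5323, -0.1074, 0.0326]
ee_rot: [[0.031, 0.014, 0.999], [-0.005, 1.0, -0.014], [-1.0, -0.005, 0.031]]
wrist_force: [-0.2, 0.1, -0.2]
width: 0.0643
```

Emit:
{"name": "arm_command", "arguments": {
  "moves": [
    {"dx": -0.25, "dy": 0, "dz": 0, "roll": 0},
    {"dx": -0.25, "dy": 0, "dz": 0, "roll": 0},
    {"dx": -0.25, "dy": 0, "dz": 0, "roll": 0},
    {"dx": -0.25, "dy": 0, "dz": 0, "roll": 0},
    {"dx": 0, "dy": 0, "dz": 0, "roll": 0},
    {"dx": 0, "dy": 0, "dz": 0, "roll": 0},
    {"dx": 0, "dy": 0, "dz": 0, "roll": 0}
  ]
}}

```text
clock: 16.38
eef_pos: [0.5295, -0.1068, 0.0743]
ee_rot: [[0.028, 0.014, 1.0], [-0.005, 1.0, -0.014], [-1.0, -0.004, 0.028]]
wrist_force: [-0.3, 0.4, -5.6]
width: 0.0645
```

```bash
python3 -c "
from h import *
to([.532,-.107,.032],-.02);c=snap('side','s4');to([.535,-.0512,.032],-.02)
f=c['frame'][100:260,270:470];cv2.imwrite('pics/s4c.png',cv2.resize(f,None,fx=4,fy=3)[:,:,::-1])"
```

```text
t 16.38 pos [ 0.5295 -0.1068  0.0743] yaw -0.0143 tilt [ 0.028 -0.005 -1.   ] F [-0.27  0.36 -5.61] T [-0.01 -0.04  0.02] w 0.0645
 -> units [1.058e+00 1.000e-03 3.300e-02] roll 0.006 q6 -0.21
t 16.43 pos [ 0.5294 -0.1068  0.0742] yaw -0.0144 tilt [ 0.028 -0.004 -1.   ] F [ 0.27  0.2  -3.67] T [-0.03 -0.06 -0.01] w 0.0646
 -> units [1.051 1.396 0.091] roll 0.006 q6 -0.21
```

View pics/s4c.png

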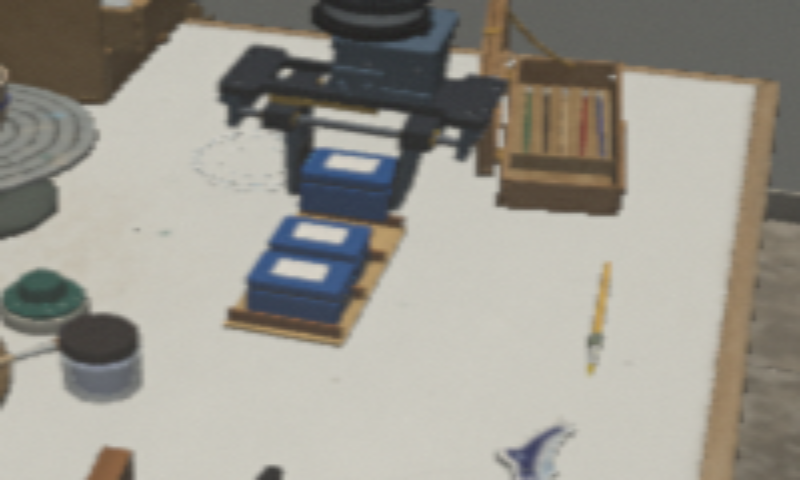

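Emit:
{"name": "arm_command", "arguments": {
  "moves": [
    {"dx": 0.25, "dy": 0, "dz": 0.01, "roll": 0},
    {"dx": 0.25, "dy": 0, "dz": 0.01, "roll": 0},
    {"dx": 0.25, "dy": 0, "dz": 0.01, "roll": 0},
    {"dx": 0.1, "dy": 0, "dz": 0.01, "roll": 0},
    {"dx": 0, "dy": 0, "dz": 0, "roll": 0}
  ]
}}

```text
clock: 17.05
eef_pos: [0.5312, -0.1068, 0.0362]
ee_rot: [[0.024, 0.014, 1.0], [-0.004, 1.0, -0.014], [-1.0, -0.003, 0.024]]
wrist_force: [-0.4, 0.8, -5.1]
width: 0.0646
```

```bash
python3 -c "
from h import *
to([.532,-.107,.0325],-.02)"
```

```text
t 17.05 pos [ 0.5312 -0.1068  0.0362] yaw -0.0144 tilt [ 0.024 -0.004 -1.   ] F [-0.41  0.79 -5.14] T [-0.01 -0.04 -0.01] w 0.0646
 -> units [ 0.093 -0.004  0.017] roll 0.006 q6 -0.21
```

Emit:
{"name": "arm_command", "arguments": {
  "moves": [
    {"dx": 0.06, "dy": 0, "dz": 0.01, "roll": 0},
    {"dx": 0.03, "dy": 0, "dz": 0, "roll": 0},
    {"dx": 0, "dy": 0, "dz": 0, "roll": 0}
  ]
}}

```text
clock: 17.42
eef_pos: [0.5323, -0.107, 0.033]
ee_rot: [[0.026, 0.015, 1.0], [-0.004, 1.0, -0.014], [-1.0, -0.004, 0.026]]
wrist_force: [0.6, -0.3, -4.7]
width: 0.0646
```

```bash
python3 -c "
from h import *
to([.532,-.107,.0325],-.02)"
```

```text
t 17.43 pos [ 0.5323 -0.107   0.033 ] yaw -0.0144 tilt [ 0.026 -0.004 -1.   ] F [ 0.56 -0.32 -4.74] T [-0.01 -0.11  0.04] w 0.0646
 -> units [ 0.011 -0.001 -0.008] roll 0.006 q6 -0.21
```

Emit:
{"name": "arm_command", "arguments": {
  "moves": [
    {"dx": 0.03, "dy": 0, "dz": 0, "roll": 0},
    {"dx": 0.02, "dy": 0, "dz": 0, "roll": 0},
    {"dx": 0, "dy": 0, "dz": 0, "roll": 0}
  ]
}}

```text
clock: 17.8
eef_pos: [0.5326, -0.107, 0.0327]
ee_rot: [[0.027, 0.014, 1.0], [-0.004, 1.0, -0.014], [-1.0, -0.004, 0.027]]
wrist_force: [-0.4, 0.0, -4.1]
width: 0.0644
```

Emit:
{"name": "arm_command", "arguments": {
  "moves": [
    {"dx": 0, "dy": 0, "dz": 0, "roll": 0},
    {"dx": 0, "dy": 0, "dz": 0, "roll": 0},
    {"dx": 0, "dy": 0, "dz": 0, "roll": 0},
    {"dx": 0, "dy": 0, "dz": 0, "roll": 0}
  ],
  "grip": 100
}}

```text
clock: 18.3
eef_pos: [0.5345, -0.1075, 0.0334]
ee_rot: [[0.031, 0.015, 0.999], [-0.005, 1.0, -0.014], [-0.999, -0.005, 0.032]]
wrist_force: [0.1, -0.1, -0.8]
width: 0.0912
```

```bash
python3 -c "
from h import *
to([.532,-.107,.0325],-.02)"; python3 meas.py w4 tins,.45,.6,-.15,.05,.046,.058
```

```text
t 18.30 pos [ 0.5345 -0.1075  0.0334] yaw -0.0144 tilt [ 0.031 -0.005 -0.999] F [ 0.06 -0.13 -0.8 ] T [-0.05 -0.05  0.03] w 0.0912
 -> units [ 0.021  0.01  -0.064] roll 0.006 q6 -0.21
t 18.30 pos [ 0.5345 -0.1075  0.0334] yaw -0.0144 tilt [ 0.031 -0.005 -0.999] F [ 0.06 -0.13 -0.8 ] T [-0.05 -0.05  0.03] w 0.0912
 -> units [-1.673  1.452 -0.006] roll -0.014 q6 -0.21
tins [  224     0   177    67 11450] z 0.0514 [535.   -7.8] [22.3 64.5] 89.7
tins [  235    96   165   110 17287] z 0.0514 [536.1 -51.6] [44.  64.6] 89.3
tins [ 238  228  148   47 6541] z 0.0513 [533.1 -94.8] [20.3 64.3] 89.2
tins [416 236  38  39 554] z 0.0519 [581.9 -96.5] [20.3  9.4] 56.6
tins [175 240  39  35 559] z 0.0519 [486.9 -94.3] [ 9.  19.4] 36.5
tins [207 308  10  17  75] z 0.0545 [ 488.5 -118.8] [1.  7.5] 0.7
tins [ 242  308  140   16 1980] z 0.0512 [ 532.6 -124.4] [ 9.4 63.5] 88.6
```

```bash
python3 -c "
from h import *
c=robot.capture('scene'); P=world(c); x,y,z=P[...,0],P[...,1],P[...,2]
for l in ('whale','fish','glaze_jar','timer'): print(l,[(np.round(d['location'],3),round(d['confidence'],2)) for d in robot.boxes_of(l,c)][:2])
m=(c['z_map']>0)&(x>.38)&(x<.62)&(y>.03)&(y<.23)&(z>.004)
q=P[m]; 
H,_,_=np.histogram2d(q[:,0],q[:,1],bins=[np.arange(.38,.63,.02),np.arange(.03,.24,.02)]); print(H.astype(int))"
```

```text
whale [(array([0.35 , 0.138, 0.008]), 0.79)]
fish [(array([0.349, 0.257, 0.008]), 0.95), (array([0.622, 0.134, 0.053]), 0.75)]
glaze_jar [(array([0.62 , 0.136, 0.053]), 0.59)]
timer [(array([0.69 , 0.069, 0.021]), 0.77)]
[[  2   0   0   0   0   0   1   0   0   1]
 [  1   0   0   0   0   2   1   1   0   0]
 [  0   0   0   0   0   0   0   0   0   0]
 [  0   1   0   1   0   0   0   1   0  12]
 [  0   0   0   2   0   0   0   0   0  14]
 [ 11   0   1   0   0   0   0   0   0   9]
 [ 39   0   0   0   0   0   0   0   0   1]
 [ 38   1   0   0   0   0   0   0   0   3]
 [ 42   1   0   1   0   1   0   0   0   1]
 [ 33   0   0   0   1   0   0   0   0   0]
 [  0   0   0   0   0   1   0   0   2   0]
 [  0   1   0   3  58 139  19   0   0   1]]
```

Emit:
{"name": "arm_command", "arguments": {
  "moves": [
    {"dx": 0, "dy": 0, "dz": -0.05, "roll": 0},
    {"dx": 0, "dy": 0, "dz": 0, "roll": 0}
  ]
}}

```text
clock: 18.85
eef_pos: [0.532, -0.1073, 0.0332]
ee_rot: [[0.031, 0.015, 0.999], [-0.005, 1.0, -0.014], [-1.0, -0.005, 0.031]]
wrist_force: [-0.8, -0.6, -0.6]
width: 0.0913
```

Emit:
{"name": "arm_command", "arguments": {
  "moves": [
    {"dx": 0, "dy": 0, "dz": 0, "roll": 0},
    {"dx": 0, "dy": 0, "dz": 0, "roll": 0},
    {"dx": 0, "dy": 0, "dz": 0, "roll": 0},
    {"dx": 0, "dy": 0, "dz": 0, "roll": 0},
    {"dx": 0, "dy": 0, "dz": 0, "roll": 0}
  ],
  "grip": 0
}}

```text
clock: 19.48
eef_pos: [0.5322, -0.1074, 0.0333]
ee_rot: [[0.031, 0.014, 0.999], [-0.005, 1.0, -0.014], [-1.0, -0.005, 0.031]]
wrist_force: [0.3, -0.1, -0.3]
width: 0.0644
```

Emit:
{"name": "arm_command", "arguments": {
  "moves": [
    {"dx": -0.25, "dy": 0, "dz": 0.02, "roll": 0},
    {"dx": -0.4, "dy": 0, "dz": 0, "roll": 0},
    {"dx": -0.5, "dy": 0, "dz": 0, "roll": 0},
    {"dx": -0.5, "dy": 0, "dz": 0, "roll": 0},
    {"dx": -0.5, "dy": 0, "dz": 0, "roll": 0},
    {"dx": -0.25, "dy": 0, "dz": 0, "roll": 0},
    {"dx": 0, "dy": 0, "dz": 0, "roll": 0}
  ]
}}

```text
clock: 20.35
eef_pos: [0.5263, -0.106, 0.1304]
ee_rot: [[0.021, 0.014, 1.0], [-0.003, 1.0, -0.014], [-1.0, -0.003, 0.021]]
wrist_force: [-0.0, 0.5, -4.4]
width: 0.0641
```

```bash
python3 -c "
from h import *
to([.49,.13,.12],0)"
```

```text
t 20.35 pos [ 0.5263 -0.106   0.1304] yaw -0.0144 tilt [ 0.021 -0.003 -1.   ] F [-0.05  0.45 -4.4 ] T [-0.06 -0.05 -0.  ] w 0.0641
 -> units [ 0.224  5.886 -0.998] roll -0.014 q6 -0.21
```

Emit:
{"name": "arm_command", "arguments": {
  "moves": [
    {"dx": 0, "dy": 0.4, "dz": -0.12, "roll": 0},
    {"dx": 0, "dy": 0.8, "dz": -0.15, "roll": 0},
    {"dx": 0, "dy": 0.9, "dz": -0.15, "roll": 0},
    {"dx": 0, "dy": 0.9, "dz": -0.15, "roll": 0},
    {"dx": 0, "dy": 0.9, "dz": -0.15, "roll": 0},
    {"dx": 0, "dy": 0.9, "dz": -0.15, "roll": 0},
    {"dx": 0, "dy": 0.7, "dz": -0.1, "roll": 0},
    {"dx": 0, "dy": 0.3, "dz": 0, "roll": 0}
  ]
}}

```text
clock: 21.35
eef_pos: [0.481, 0.1385, 0.1221]
ee_rot: [[0.004, 0.016, 1.0], [-0.001, 1.0, -0.016], [-1.0, -0.001, 0.004]]
wrist_force: [0.6, -0.6, -4.5]
width: 0.0644
```

Emit:
{"name": "arm_command", "arguments": {
  "moves": [
    {"dx": 0, "dy": 0, "dz": 0, "roll": 0}
  ]
}}

```text
clock: 21.48
eef_pos: [0.4804, 0.1392, 0.1216]
ee_rot: [[0.003, 0.014, 1.0], [-0.002, 1.0, -0.014], [-1.0, -0.001, 0.003]]
wrist_force: [-0.1, -0.1, -3.8]
width: 0.0644
```

```bash
python3 -c "
from h import *
to([.49,.13,.029],0)"
```

```text
t 21.48 pos [0.4804 0.1392 0.1216] yaw -0.0140 tilt [ 0.003 -0.002 -1.   ] F [-0.14 -0.09 -3.81] T [-0.07 -0.09  0.03] w 0.0644
 -> units [ 2.317 -0.224  0.236] roll -0.014 q6 0.28
```

Emit:
{"name": "arm_command", "arguments": {
  "moves": [
    {"dx": 0.3, "dy": -0.1, "dz": 0.1, "roll": -0.014},
    {"dx": 0.5, "dy": -0.1, "dz": 0.1, "roll": 0},
    {"dx": 0.5, "dy": 0, "dz": 0, "roll": 0},
    {"dx": 0.4, "dy": 0, "dz": 0, "roll": 0},
    {"dx": 0.3, "dy": 0, "dz": 0, "roll": 0},
    {"dx": 0.15, "dy": 0, "dz": 0, "roll": 0},
    {"dx": 0, "dy": 0, "dz": 0, "roll": 0}
  ]
}}

```text
clock: 22.35
eef_pos: [0.4899, 0.1236, 0.0294]
ee_rot: [[0.001, 0.004, 1.0], [-0.005, 1.0, -0.004], [-1.0, -0.005, 0.001]]
wrist_force: [-0.1, -0.4, -4.8]
width: 0.0645
```

```bash
python3 -c "
from h import *
to([.49,.13,.028],0)"
```

```text
t 22.35 pos [0.4899 0.1236 0.0294] yaw -0.0043 tilt [ 0.001 -0.005 -1.   ] F [-0.1  -0.4  -4.75] T [-0.08 -0.08  0.01] w 0.0645
 -> units [0.034 0.16  0.003] roll -0.004 q6 0.24
```

Emit:
{"name": "arm_command", "arguments": {
  "moves": [
    {"dx": 0.03, "dy": 0, "dz": 0, "roll": 0},
    {"dx": 0.02, "dy": 0, "dz": 0, "roll": 0},
    {"dx": 0, "dy": 0, "dz": 0, "roll": 0}
  ]
}}

```text
clock: 22.72
eef_pos: [0.491, 0.1239, 0.0285]
ee_rot: [[0.004, 0.004, 1.0], [-0.004, 1.0, -0.004], [-1.0, -0.004, 0.004]]
wrist_force: [-0.9, -0.7, -4.0]
width: 0.0646
```

```bash
python3 -c "
from h import *
to([.49,.13,.028],0)"
```

```text
t 22.73 pos [0.491  0.1239 0.0285] yaw -0.0040 tilt [ 0.004 -0.004 -1.   ] F [-0.93 -0.66 -4.  ] T [-0.04 -0.11  0.03] w 0.0646
 -> units [ 0.012  0.153 -0.024] roll -0.004 q6 0.24
```

Emit:
{"name": "arm_command", "arguments": {
  "moves": [
    {"dx": 0.03, "dy": 0, "dz": 0, "roll": 0},
    {"dx": 0.03, "dy": 0, "dz": 0, "roll": 0},
    {"dx": 0.02, "dy": 0, "dz": 0, "roll": 0},
    {"dx": 0, "dy": 0, "dz": 0, "roll": 0}
  ]
}}

```text
clock: 23.22
eef_pos: [0.4911, 0.124, 0.0278]
ee_rot: [[0.006, 0.004, 1.0], [-0.004, 1.0, -0.004], [-1.0, -0.004, 0.006]]
wrist_force: [-0.8, 0.3, -4.3]
width: 0.0645
```

```bash
python3 -c "
from h import *
to([.49,.13,.028],0)"
```

```text
t 23.23 pos [0.4911 0.124  0.0278] yaw -0.0035 tilt [ 0.006 -0.004 -1.   ] F [-0.75  0.26 -4.27] T [-0.01 -0.06 -0.05] w 0.0645
 -> units [-0.005  0.15  -0.029] roll -0.004 q6 0.24
```

Emit:
{"name": "arm_command", "arguments": {
  "moves": [
    {"dx": 0.06, "dy": 0, "dz": 0, "roll": 0},
    {"dx": 0.05, "dy": 0, "dz": 0, "roll": 0}
  ]
}}

```text
clock: 23.48
eef_pos: [0.4906, 0.1241, 0.0263]
ee_rot: [[0.005, 0.003, 1.0], [-0.004, 1.0, -0.003], [-1.0, -0.004, 0.005]]
wrist_force: [-6.0, -1.7, 25.8]
width: 0.0641
```

```bash
python3 -c "
from h import *
to([.49,.13,.028],0)"
```

```text
t 23.48 pos [0.4906 0.1241 0.0263] yaw -0.0034 tilt [ 0.005 -0.004 -1.   ] F [-6.04 -1.73 25.76] T [-0.52  1.46 -0.05] w 0.0641
 -> units [-0.042  0.147 -0.016] roll -0.003 q6 0.24
```

Contact with the table; release and rise.

Emit:
{"name": "arm_command", "arguments": {
  "moves": [
    {"dx": -0.02, "dy": 0, "dz": 0, "roll": 0},
    {"dx": 0, "dy": 0, "dz": 0, "roll": 0},
    {"dx": 0, "dy": 0, "dz": 0, "roll": 0},
    {"dx": 0, "dy": 0, "dz": 0, "roll": 0},
    {"dx": 0, "dy": 0, "dz": 0, "roll": 0}
  ],
  "grip": 100
}}

```text
clock: 24.1
eef_pos: [0.4925, 0.1246, 0.0273]
ee_rot: [[0.009, 0.003, 1.0], [-0.003, 1.0, -0.003], [-1.0, -0.003, 0.009]]
wrist_force: [-0.3, 0.2, 0.2]
width: 0.0914
```

Emit:
{"name": "arm_command", "arguments": {
  "moves": [
    {"dx": -0.3, "dy": 0, "dz": 0, "roll": 0},
    {"dx": -0.6, "dy": 0, "dz": 0, "roll": 0},
    {"dx": -0.7, "dy": 0, "dz": 0, "roll": 0},
    {"dx": -0.4, "dy": 0, "dz": 0, "roll": 0},
    {"dx": 0, "dy": 0, "dz": 0, "roll": 0}
  ]
}}

```text
clock: 24.72
eef_pos: [0.4923, 0.1249, 0.1122]
ee_rot: [[0.01, 0.004, 1.0], [-0.002, 1.0, -0.004], [-1.0, -0.002, 0.01]]
wrist_force: [0.7, -0.5, -0.9]
width: 0.091
```

```bash
python3 meas.py w5 tin,.43,.56,.05,.22,.038,.056; python3 -c "
from h import *
to([.49,.124,.11],1.57)"
```

```text
t 24.73 pos [0.4923 0.1249 0.1122] yaw -0.0035 tilt [ 0.01  -0.002 -1.   ] F [ 0.73 -0.49 -0.88] T [ 0.01 -0.08 -0.01] w 0.0910
 -> units [ 0.325 -4.344  1.031] roll -0.004 q6 0.24
tin [ 264  186   97   63 5899] z 0.0454 [491.1 124.9] [43.7 64.1] 89.6
t 24.77 pos [0.4918 0.1248 0.1115] yaw -0.0034 tilt [ 0.009 -0.003 -1.   ] F [-0.27 -0.53 -0.02] T [-0.04 -0.05 -0.01] w 0.0913
 -> units [ 0.036 -0.021 -0.044] roll -1.573 q6 0.24
```

View pics/w5.png

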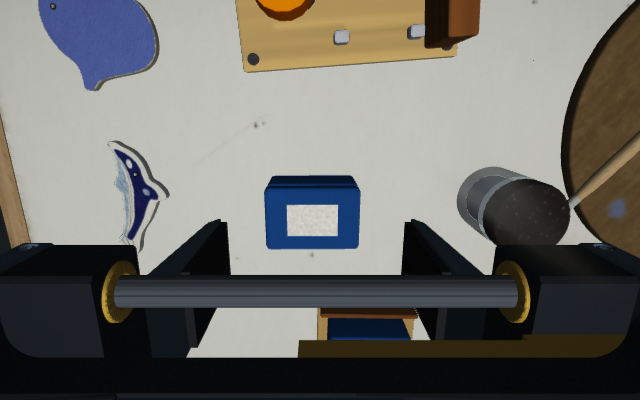

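Emit:
{"name": "arm_command", "arguments": {
  "moves": [
    {"dx": 0, "dy": 0, "dz": 0, "roll": -0.1},
    {"dx": 0, "dy": 0, "dz": 0, "roll": -0.187},
    {"dx": 0, "dy": 0, "dz": 0, "roll": -0.187},
    {"dx": 0, "dy": 0, "dz": 0, "roll": -0.187},
    {"dx": 0, "dy": 0, "dz": 0, "roll": -0.187},
    {"dx": 0, "dy": 0, "dz": 0, "roll": -0.187},
    {"dx": 0, "dy": 0, "dz": 0, "roll": -0.187},
    {"dx": 0, "dy": 0, "dz": 0, "roll": -0.187}
  ]
}}

```text
clock: 25.78
eef_pos: [0.4867, 0.1236, 0.1047]
ee_rot: [[-0.005, -0.988, 0.155], [-0.006, 0.155, 0.988], [-1.0, 0.004, -0.006]]
wrist_force: [-0.3, -0.7, 0.1]
width: 0.0916
```

Emit:
{"name": "arm_command", "arguments": {
  "moves": [
    {"dx": 0, "dy": 0, "dz": 0, "roll": -0.16},
    {"dx": 0, "dy": 0, "dz": 0, "roll": 0}
  ]
}}

```text
clock: 26.02
eef_pos: [0.4854, 0.1233, 0.103]
ee_rot: [[-0.009, -1.0, -0.008], [-0.007, -0.008, 1.0], [-1.0, 0.009, -0.006]]
wrist_force: [0.6, -0.1, 0.4]
width: 0.0909
```

```bash
python3 meas.py w6 tin,.43,.56,.05,.22,.038,.056; python3 -c "
from h import *
to([.491,.125,.031],1.566)"
```

```text
t 26.02 pos [0.4854 0.1233 0.103 ] yaw 1.5791 tilt [-0.009 -0.007 -1.   ] F [ 0.6  -0.11  0.37] T [ 0.11 -0.19  0.06] w 0.0909
 -> units [ 0.092 -1.155 -4.318] roll 1.579 q6 -1.35
tin [ 283  181   70   94 6216] z 0.0453 [490.5 124.4] [44.  63.8] 89.9
t 26.07 pos [0.4854 0.1233 0.103 ] yaw 1.5783 tilt [-0.009 -0.007 -1.   ] F [ 0.24 -0.27  0.11] T [ 0.06 -0.16  0.02] w 0.0911
 -> units [ 1.797 -0.157  0.053] roll 0.012 q6 -1.35
```

Emit:
{"name": "arm_command", "arguments": {
  "moves": [
    {"dx": 0.4, "dy": -0.13, "dz": 0.04, "roll": 0.01},
    {"dx": 0.5, "dy": 0, "dz": 0, "roll": 0},
    {"dx": 0.45, "dy": 0, "dz": 0, "roll": 0},
    {"dx": 0.3, "dy": 0, "dz": 0, "roll": 0},
    {"dx": 0.1, "dy": 0, "dz": 0, "roll": 0},
    {"dx": 0, "dy": 0, "dz": 0, "roll": 0}
  ]
}}

```text
clock: 26.82
eef_pos: [0.4902, 0.1247, 0.0267]
ee_rot: [[-0.011, -1.0, 0.012], [-0.007, 0.012, 1.0], [-1.0, 0.011, -0.007]]
wrist_force: [-0.5, 0.2, 0.8]
width: 0.0914
```

```bash
python3 -c "
from h import *
to([.491,.1247,.031],1.566)"
```

```text
t 26.82 pos [0.4902 0.1247 0.0267] yaw 1.5591 tilt [-0.011 -0.007 -1.   ] F [-0.46  0.19  0.83] T [ 0.02 -0.17 -0.02] w 0.0914
 -> units [-0.107 -0.019 -0.   ] roll -0.007 q6 -1.33
```

Emit:
{"name": "arm_command", "arguments": {
  "moves": [
    {"dx": -0.1, "dy": -0.02, "dz": 0, "roll": -0.007},
    {"dx": 0, "dy": 0, "dz": 0, "roll": 0}
  ]
}}

```text
clock: 27.08
eef_pos: [0.4919, 0.1249, 0.0319]
ee_rot: [[-0.009, -1.0, 0.005], [-0.006, 0.005, 1.0], [-1.0, 0.009, -0.007]]
wrist_force: [0.3, 0.3, -0.6]
width: 0.0917
```

Emit:
{"name": "arm_command", "arguments": {
  "moves": [
    {"dx": 0, "dy": 0, "dz": 0, "roll": 0},
    {"dx": 0, "dy": 0, "dz": 0, "roll": 0},
    {"dx": 0, "dy": 0, "dz": 0, "roll": 0},
    {"dx": 0, "dy": 0, "dz": 0, "roll": 0},
    {"dx": 0, "dy": 0, "dz": 0, "roll": 0},
    {"dx": 0, "dy": 0, "dz": 0, "roll": 0}
  ],
  "grip": 0
}}

```text
clock: 27.82
eef_pos: [0.4923, 0.1248, 0.0328]
ee_rot: [[-0.007, -1.0, 0.004], [-0.006, 0.004, 1.0], [-1.0, 0.007, -0.006]]
wrist_force: [-0.4, 0.1, 0.9]
width: 0.044
```

```bash
python3 -c "
from h import *
to([.491,.1247,.031],1.566)"
```

```text
t 27.82 pos [0.4923 0.1248 0.0328] yaw 1.5664 tilt [-0.007 -0.006 -1.   ] F [-0.4   0.07  0.89] T [ 0.2  -0.08 -0.01] w 0.0440
 -> units [ 0.045  0.032 -0.003] roll 0.000 q6 -1.33
```

Emit:
{"name": "arm_command", "arguments": {
  "moves": [
    {"dx": -0.3, "dy": 0, "dz": 0, "roll": 0},
    {"dx": -0.6, "dy": 0, "dz": 0, "roll": 0},
    {"dx": -0.7, "dy": 0, "dz": 0, "roll": 0},
    {"dx": -0.7, "dy": 0, "dz": 0, "roll": 0},
    {"dx": -0.7, "dy": 0, "dz": 0, "roll": 0},
    {"dx": -0.2, "dy": 0, "dz": 0, "roll": 0},
    {"dx": 0, "dy": 0, "dz": 0, "roll": 0}
  ]
}}

```text
clock: 28.7
eef_pos: [0.4897, 0.125, 0.1633]
ee_rot: [[-0.017, -1.0, 0.004], [-0.008, 0.005, 1.0], [-1.0, 0.017, -0.008]]
wrist_force: [-0.3, 0.5, -5.4]
width: 0.0433
```

```bash
python3 meas.py w7 base,.40,.62,.2,.35,.005,.011 fence,.53,.62,.2,.35,.048,.058 knob,.44,.52,.22,.33,.08,.095 stops,.48,.58,.22,.33,.017,.024; python3 -c "
from h import *
to([.533,.275,.15],1.64)"
```

```text
t 28.70 pos [0.4897 0.125  0.1633] yaw 1.5664 tilt [-0.017 -0.008 -1.   ] F [-0.25  0.46 -5.38] T [ 0.1  -0.18  0.04] w 0.0433
 -> units [ 1.6   -1.129 -4.332] roll 1.566 q6 -1.33
base [ 424  131  106  137 8430] z 0.0074 [504.6 271.3] [129.7  92.8] 3.9
knob [498 195  50  21 742] z 0.0864 [483.3 268.8] [32.  11.2] 80.3
stops [442 210  10  11  90] z 0.0189 [510.5 242.2] [8.1 9.3] 83.8
t 28.75 pos [0.4894 0.1249 0.1628] yaw 1.5664 tilt [-0.018 -0.009 -1.   ] F [ 0.75 -0.81 -5.57] T [ 0.1  -0.14  0.06] w 0.0440
 -> units [ 0.27  -1.078  3.759] roll -0.074 q6 -1.33
```

View pics/w7.png

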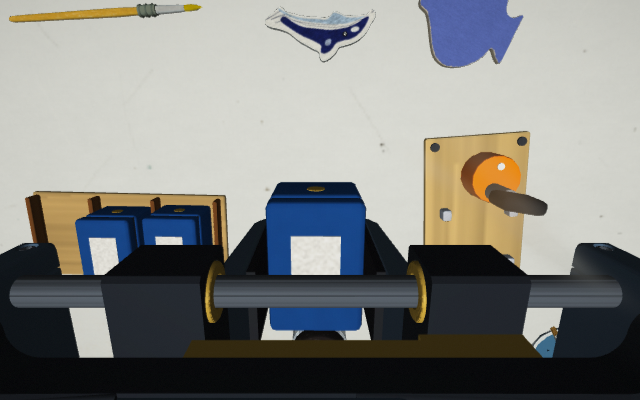

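Emit:
{"name": "arm_command", "arguments": {
  "moves": [
    {"dx": 0, "dy": -0.1, "dz": 0.3, "roll": -0.02},
    {"dx": 0, "dy": -0.2, "dz": 0.7, "roll": -0.02},
    {"dx": 0, "dy": -0.2, "dz": 0.8, "roll": -0.02},
    {"dx": 0, "dy": -0.2, "dz": 0.8, "roll": -0.01},
    {"dx": 0, "dy": -0.2, "dz": 0.7, "roll": 0},
    {"dx": 0, "dy": -0.1, "dz": 0.3, "roll": 0},
    {"dx": 0, "dy": 0, "dz": 0, "roll": 0}
  ]
}}

```text
clock: 29.62
eef_pos: [0.5214, 0.2773, 0.1518]
ee_rot: [[-0.031, -0.997, -0.072], [-0.013, -0.072, 0.997], [-0.999, 0.032, -0.011]]
wrist_force: [-0.9, -0.5, -3.3]
width: 0.0437
```

```bash
python3 -c "
from h import *
to([.5316,.2728,.10],1.637)"
```

```text
t 29.62 pos [0.5214 0.2773 0.1518] yaw 1.6428 tilt [-0.031 -0.013 -0.999] F [-0.87 -0.46 -3.33] T [ 0.11 -0.15  0.01] w 0.0437
 -> units [ 1.288 -0.288 -0.116] roll 0.006 q6 -1.18
```

Emit:
{"name": "arm_command", "arguments": {
  "moves": [
    {"dx": 0.3, "dy": -0.14, "dz": -0.06, "roll": 0.006},
    {"dx": 0.4, "dy": -0.14, "dz": -0.05, "roll": 0},
    {"dx": 0.4, "dy": 0, "dz": 0, "roll": 0},
    {"dx": 0.4, "dy": 0, "dz": 0, "roll": 0},
    {"dx": 0.2, "dy": 0, "dz": 0, "roll": 0},
    {"dx": 0, "dy": 0, "dz": 0, "roll": 0}
  ]
}}

```text
clock: 30.38
eef_pos: [0.5297, 0.2676, 0.0766]
ee_rot: [[-0.036, -0.997, -0.062], [-0.017, -0.061, 0.998], [-0.999, 0.037, -0.014]]
wrist_force: [0.6, -0.2, -3.8]
width: 0.0437
```

```bash
python3 meas.py w8 base,.40,.62,.2,.35,.005,.011 knob,.44,.51,.22,.33,.08,.095 stops,.48,.58,.22,.33,.016,.024 tintop,.48,.58,.24,.31,.075,.1; python3 -c "
from h import *
to([.5316,.2728,.041],1.637);snap('scene','sc8');c=snap('side','s8')
f=c['frame'][190:330,240:400];cv2.imwrite('pics/s8c.png',cv2.resize(f,None,fx=5,fy=4)[:,:,::-1])"
```

```text
t 30.38 pos [0.5297 0.2676 0.0766] yaw 1.6326 tilt [-0.036 -0.017 -0.999] F [ 0.63 -0.16 -3.78] T [ 0.12 -0.21 -0.01] w 0.0437
 -> units [-0.454  0.425 -7.913] roll 1.633 q6 -1.18
base [  252    82   147   160 10914] z 0.0074 [492.4 270.7] [104.8  92. ] 3.9
knob [ 290  151   73   38 1771] z 0.0866 [483.6 270. ] [32.  11.2] 80.3
knob [ 266  198  100   37 3334] z 0.0897 [503.  266.7] [14.5 43.9] 0.8
stops [365 186  13  16 188] z 0.0191 [506.6 301.1] [9.5 7.9] 4.5
tintop [ 290  160   73   29 1396] z 0.0868 [483.7 269.9] [32.  10.9] 81.0
tintop [ 249  194  148   81 8734] z 0.0896 [513.8 270.3] [35.4 60.8] 3.4
tintop [ 269  308   93   23 2073] z 0.0884 [553.7 269.6] [13.6 43.9] 4.1
t 30.43 pos [0.53   0.2677 0.0771] yaw 1.6327 tilt [-0.036 -0.016 -0.999] F [-0.3  -0.49 -4.25] T [ 0.13 -0.18 -0.04] w 0.0441
 -> units [ 0.897 -0.081  0.136] roll -0.004 q6 -1.18
```

View pics/w8.png

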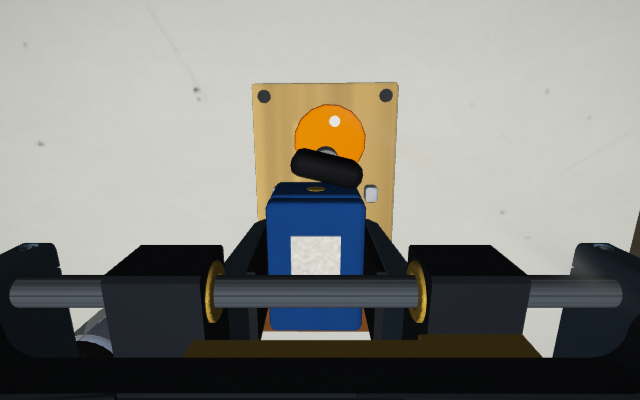

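View pics/s8c.png

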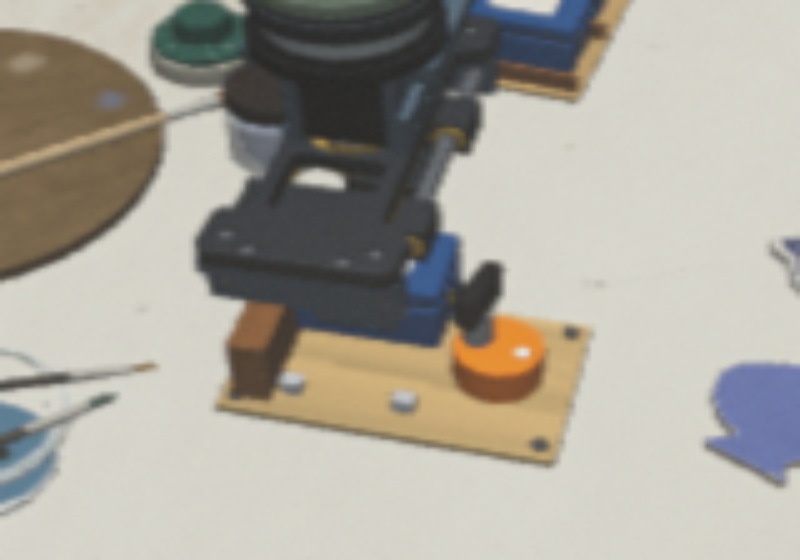

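Emit:
{"name": "arm_command", "arguments": {
  "moves": [
    {"dx": 0.15, "dy": -0.08, "dz": 0.13, "roll": 0},
    {"dx": 0.2, "dy": 0, "dz": 0, "roll": 0},
    {"dx": 0, "dy": 0, "dz": 0, "roll": 0}
  ]
}}

```text
clock: 30.9
eef_pos: [0.5339, 0.2744, 0.0641]
ee_rot: [[-0.032, -0.998, -0.062], [-0.014, -0.062, 0.998], [-0.999, 0.032, -0.012]]
wrist_force: [-0.6, 0.2, -4.0]
width: 0.0441
```

```bash
python3 -c "
from h import *
to([.5318,.2728,.041],1.637)"
```

```text
t 30.90 pos [0.5339 0.2744 0.0641] yaw 1.6331 tilt [-0.032 -0.014 -0.999] F [-0.63  0.21 -4.  ] T [ 0.1  -0.17  0.1 ] w 0.0441
 -> units [ 0.578  0.035 -0.03 ] roll -0.004 q6 -1.18
```

Emit:
{"name": "arm_command", "arguments": {
  "moves": [
    {"dx": 0.1, "dy": 0.05, "dz": -0.03, "roll": 0},
    {"dx": 0.05, "dy": 0, "dz": 0, "roll": 0},
    {"dx": 0, "dy": 0, "dz": 0, "roll": 0}
  ]
}}

```text
clock: 31.28
eef_pos: [0.5316, 0.2729, 0.0578]
ee_rot: [[-0.032, -0.998, -0.062], [-0.014, -0.062, 0.998], [-0.999, 0.032, -0.012]]
wrist_force: [-1.1, 0.6, -4.2]
width: 0.0439
```

```bash
python3 meas.py w9  stops,.48,.58,.22,.33,.016,.024 tintop,.48,.58,.24,.31,.065,.08; python3 -c "
from h import *
to([.5318,.2728,.041],1.637)"
```

```text
t 31.27 pos [0.5316 0.2729 0.0578] yaw 1.6332 tilt [-0.032 -0.014 -0.999] F [-1.09  0.61 -4.21] T [ 0.13 -0.18 -0.01] w 0.0439
 -> units [-0.941  0.497 -8.046] roll 1.633 q6 -1.18
stops [259 189  14  18 175] z 0.0191 [510.5 241.2] [ 7.  10.9] 67.6
stops [360 188  14  18 202] z 0.0191 [506.6 300.9] [9.8 7.6] 3.8
tintop [ 237  198  159   77 8268] z 0.0708 [515.7 272.8] [35.  65.7] 3.4
tintop [ 269  308   93   23 2068] z 0.0696 [555.6 274.8] [14.  43.9] 2.6
t 31.32 pos [0.5315 0.2729 0.0578] yaw 1.6332 tilt [-0.032 -0.014 -0.999] F [ 0.76 -0.5  -4.46] T [ 0.09 -0.19  0.05] w 0.0439
 -> units [ 0.42  -0.021  0.003] roll -0.004 q6 -1.18
```

View pics/w9.png

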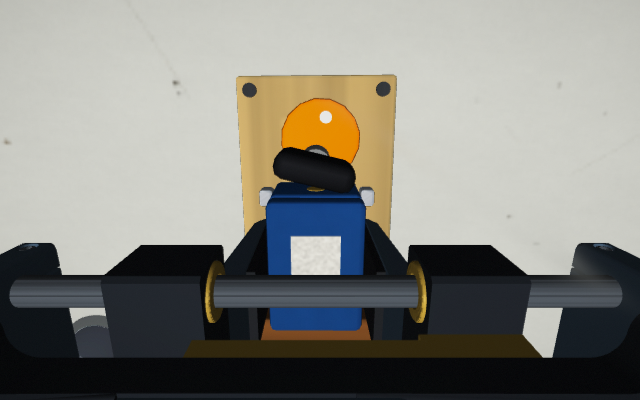

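Emit:
{"name": "arm_command", "arguments": {
  "moves": [
    {"dx": 0.15, "dy": 0, "dz": 0, "roll": 0},
    {"dx": 0.15, "dy": 0, "dz": 0, "roll": 0},
    {"dx": 0.06, "dy": 0, "dz": 0, "roll": 0}
  ]
}}

```text
clock: 31.7
eef_pos: [0.5313, 0.2727, 0.0428]
ee_rot: [[-0.031, -0.998, -0.062], [-0.014, -0.062, 0.998], [-0.999, 0.032, -0.012]]
wrist_force: [0.3, -0.0, -4.0]
width: 0.0441
```

```bash
python3 -c "
from h import *
to([.5318,.2728,.041],1.637)"
```

```text
t 31.70 pos [0.5313 0.2727 0.0428] yaw 1.6332 tilt [-0.031 -0.014 -0.999] F [ 0.26 -0.03 -4.02] T [ 0.12 -0.23 -0.  ] w 0.0441
 -> units [ 0.044 -0.014  0.002] roll -0.004 q6 -1.18
```

Emit:
{"name": "arm_command", "arguments": {
  "moves": [
    {"dx": 0.05, "dy": 0, "dz": 0, "roll": 0},
    {"dx": 0.05, "dy": 0, "dz": 0, "roll": 0}
  ]
}}

```text
clock: 31.95
eef_pos: [0.5312, 0.2727, 0.0413]
ee_rot: [[-0.031, -0.998, -0.062], [-0.014, -0.062, 0.998], [-0.999, 0.031, -0.012]]
wrist_force: [-5.4, -2.9, 13.8]
width: 0.0439
```

```bash
python3 -c "
from h import *
to([.5318,.2728,.041],1.637)"
```

```text
t 31.95 pos [0.5312 0.2727 0.0413] yaw 1.6331 tilt [-0.031 -0.014 -0.999] F [-5.41 -2.91 13.81] T [-0.22  0.52  0.  ] w 0.0439
 -> units [ 0.008 -0.015  0.001] roll -0.004 q6 -1.18
```

Touching the base. Release and rise.

Emit:
{"name": "arm_command", "arguments": {
  "moves": [
    {"dx": 0, "dy": 0, "dz": 0, "roll": 0},
    {"dx": 0, "dy": 0, "dz": 0, "roll": 0},
    {"dx": 0, "dy": 0, "dz": 0, "roll": 0},
    {"dx": 0, "dy": 0, "dz": 0, "roll": 0},
    {"dx": 0, "dy": 0, "dz": 0, "roll": 0}
  ],
  "grip": 100
}}

```text
clock: 32.58
eef_pos: [0.533, 0.2736, 0.0432]
ee_rot: [[-0.026, -0.998, -0.062], [-0.012, -0.062, 0.998], [-1.0, 0.027, -0.01]]
wrist_force: [-0.6, -0.5, -0.2]
width: 0.0903
```

Emit:
{"name": "arm_command", "arguments": {
  "moves": [
    {"dx": -0.3, "dy": 0, "dz": 0, "roll": 0},
    {"dx": -0.6, "dy": 0, "dz": 0, "roll": 0},
    {"dx": -0.8, "dy": 0, "dz": 0, "roll": 0},
    {"dx": -0.9, "dy": 0, "dz": 0, "roll": 0},
    {"dx": -0.6, "dy": 0, "dz": 0, "roll": 0},
    {"dx": -0.2, "dy": 0, "dz": 0, "roll": 0},
    {"dx": 0, "dy": 0, "dz": 0, "roll": 0}
  ]
}}

```text
clock: 33.45
eef_pos: [0.5368, 0.2753, 0.1866]
ee_rot: [[-0.024, -0.998, -0.062], [-0.011, -0.062, 0.998], [-1.0, 0.025, -0.009]]
wrist_force: [-0.3, 0.7, -0.6]
width: 0.0913
```

```bash
python3 meas.py w10  stops,.48,.60,.22,.33,.016,.024 tintop,.48,.56,.24,.31,.046,.058 knob,.44,.51,.22,.33,.08,.095; python3 -c "
from h import *
to([.4834,.2699,.15],-.12)"
```

```text
t 33.45 pos [0.5368 0.2753 0.1866] yaw 1.6331 tilt [-0.024 -0.011 -1.   ] F [-0.27  0.66 -0.59] T [ 0.08 -0.18  0.01] w 0.0913
 -> units [ 2.255  0.543 -8.065] roll 1.633 q6 -1.18
stops [280 154   8  11  85] z 0.0192 [510.5 242.6] [9.4 6.7] 3.6
stops [342 154   9  11  85] z 0.0189 [506.9 300.9] [9.5 7.4] 4.5
stops [281 206   9  10  82] z 0.0188 [560.2 246.1] [9.  7.8] 2.6
stops [342 206   8  10  78] z 0.0191 [556.4 304.5] [9.4 6.9] 4.8
tintop [ 288  150   53   74 3683] z 0.0534 [528.9 272.9] [63. 44.] 3.7
knob [292 125  44  23 629] z 0.0866 [483.5 270. ] [32.  11.1] 79.9
t 33.50 pos [0.5366 0.2752 0.1861] yaw 1.6330 tilt [-0.025 -0.011 -1.   ] F [-0.11  0.34  0.26] T [ 0.07 -0.16  0.05] w 0.0908
 -> units [ 0.937  1.311 -0.04 ] roll 1.753 q6 -1.18
```

View pics/w10.png

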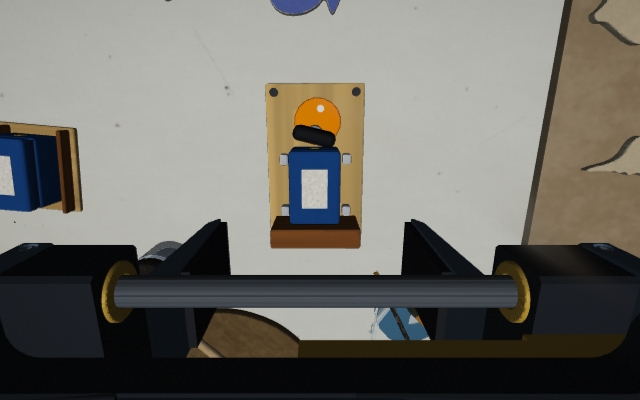

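Emit:
{"name": "arm_command", "arguments": {
  "moves": [
    {"dx": 0, "dy": 0, "dz": 0, "roll": 0.1},
    {"dx": 0, "dy": 0, "dz": 0, "roll": 0.187},
    {"dx": 0, "dy": 0, "dz": 0, "roll": 0.187},
    {"dx": 0, "dy": 0, "dz": 0, "roll": 0.187},
    {"dx": 0, "dy": 0, "dz": 0, "roll": 0.187},
    {"dx": 0, "dy": 0, "dz": 0, "roll": 0.187},
    {"dx": 0, "dy": 0, "dz": 0, "roll": 0.187},
    {"dx": 0, "dy": 0, "dz": 0, "roll": 0.187}
  ],
  "grip": 44
}}

```text
clock: 34.5
eef_pos: [0.5309, 0.2723, 0.1736]
ee_rot: [[-0.046, -0.213, 0.976], [-0.021, 0.977, 0.212], [-0.999, -0.011, -0.05]]
wrist_force: [-0.9, 0.3, -0.2]
width: 0.0402
```

Emit:
{"name": "arm_command", "arguments": {
  "moves": [
    {"dx": 0, "dy": 0, "dz": -0.4, "roll": 0.187},
    {"dx": 0, "dy": 0, "dz": -0.5, "roll": 0.15},
    {"dx": 0, "dy": 0, "dz": -0.3, "roll": 0.03},
    {"dx": 0, "dy": 0, "dz": 0, "roll": 0}
  ]
}}

```text
clock: 35.0
eef_pos: [0.4795, 0.2683, 0.1698]
ee_rot: [[-0.057, 0.158, 0.986], [-0.027, 0.987, -0.16], [-0.998, -0.036, -0.051]]
wrist_force: [0.8, 0.8, -0.2]
width: 0.0407
```

```bash
python3 meas.py w11  knob,.44,.53,.22,.33,.08,.095; python3 -c "
from h import *
to([.4835,.270,.074],-.173)"
```

```text
t 35.00 pos [0.4795 0.2683 0.1698] yaw -0.1611 tilt [-0.057 -0.027 -0.998] F [ 0.8   0.79 -0.19] T [ 0.   -0.15  0.01] w 0.0407
 -> units [ 1.88  -7.553  2.679] roll -0.161 q6 0.65
knob [319 181  16  44 629] z 0.0866 [483.8 270.7] [30.8 10.8] 81.2
t 35.05 pos [0.48   0.2683 0.1697] yaw -0.1612 tilt [-0.056 -0.027 -0.998] F [-0.42  0.41  0.08] T [-0.07 -0.11 -0.03] w 0.0401
 -> units [2.382 0.142 0.203] roll 0.012 q6 0.65
```

View pics/w11.png

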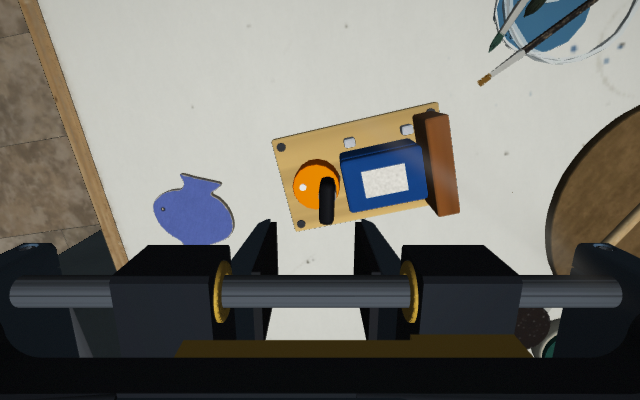

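Emit:
{"name": "arm_command", "arguments": {
  "moves": [
    {"dx": 0.1, "dy": 0.04, "dz": 0.03, "roll": 0.012},
    {"dx": 0.1, "dy": 0.03, "dz": 0.02, "roll": 0},
    {"dx": 0.1, "dy": 0, "dz": 0, "roll": 0},
    {"dx": 0.1, "dy": 0, "dz": 0, "roll": 0},
    {"dx": 0.1, "dy": 0, "dz": 0, "roll": 0},
    {"dx": 0.1, "dy": 0, "dz": 0, "roll": 0},
    {"dx": 0.1, "dy": 0, "dz": 0, "roll": 0},
    {"dx": 0.1, "dy": 0, "dz": 0, "roll": 0}
  ]
}}

```text
clock: 36.05
eef_pos: [0.4819, 0.2697, 0.1343]
ee_rot: [[-0.057, 0.171, 0.984], [-0.028, 0.985, -0.173], [-0.998, -0.037, -0.051]]
wrist_force: [0.4, -0.2, -1.0]
width: 0.0401
```

```bash
python3 -c "
from h import *
to([.4835,.270,.074],-.173)"
```

```text
t 36.05 pos [0.4819 0.2697 0.1343] yaw -0.1740 tilt [-0.057 -0.028 -0.998] F [ 0.45 -0.16 -1.  ] T [ 0.03 -0.07 -0.  ] w 0.0401
 -> units [1.502 0.07  0.115] roll -0.001 q6 0.66
```

Emit:
{"name": "arm_command", "arguments": {
  "moves": [
    {"dx": 0.3, "dy": 0.04, "dz": 0.06, "roll": 0},
    {"dx": 0.3, "dy": 0.02, "dz": 0.03, "roll": 0},
    {"dx": 0.3, "dy": 0, "dz": 0, "roll": 0},
    {"dx": 0.2, "dy": 0, "dz": 0, "roll": 0},
    {"dx": 0, "dy": 0, "dz": 0, "roll": 0}
  ]
}}

```text
clock: 36.67
eef_pos: [0.4828, 0.2699, 0.0858]
ee_rot: [[-0.059, 0.171, 0.984], [-0.029, 0.985, -0.173], [-0.998, -0.038, -0.053]]
wrist_force: [0.1, -0.0, -0.8]
width: 0.04
```

```bash
python3 -c "
from h import *
to([.4835,.270,.074],-.173);c=snap('side','s12')
f=c['frame'][190:330,240:400];cv2.imwrite('pics/s12c.png',cv2.resize(f,None,fx=5,fy=4)[:,:,::-1])"; python3 meas.py w12  knob,.44,.53,.22,.33,.08,.095
```

```text
t 36.67 pos [0.4828 0.2699 0.0858] yaw -0.1739 tilt [-0.059 -0.029 -0.998] F [ 0.08 -0.01 -0.83] T [-0.05 -0.13 -0.06] w 0.0400
 -> units [0.294 0.016 0.033] roll -0.001 q6 0.66
t 36.73 pos [0.4831 0.2701 0.0863] yaw -0.1740 tilt [-0.058 -0.028 -0.998] F [-0.08  0.3   0.06] T [ 0.03 -0.15  0.01] w 0.0401
 -> units [-0.19  -7.653  2.588] roll -0.174 q6 0.66
knob [249 223  28  52 397] z 0.0880 [464.  279.6] [ 9.5 28.9] 10.0
knob [356 225  28  50 411] z 0.0878 [505.7 273.7] [27.1  9. ] 57.3
knob [ 305  228   23   47 1016] z 0.0865 [484.4 274.4] [23.7 11. ] 80.5
```

View pics/w12.png

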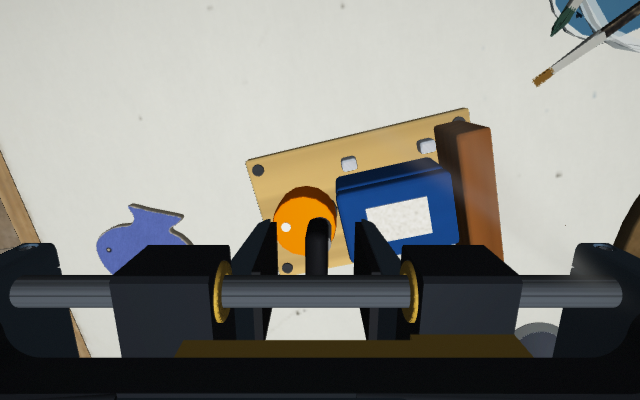

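View pics/s12c.png

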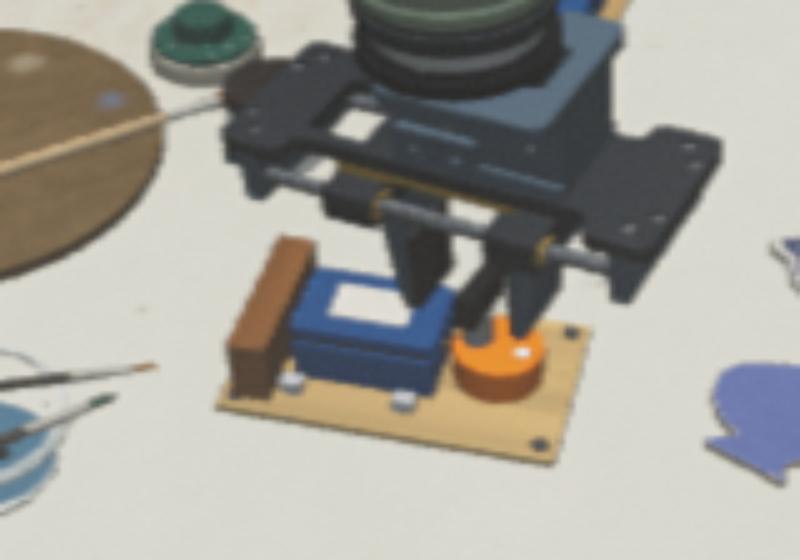

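Emit:
{"name": "arm_command", "arguments": {
  "moves": [
    {"dx": 0.15, "dy": 0, "dz": 0.02, "roll": 0},
    {"dx": 0.08, "dy": 0, "dz": 0, "roll": 0},
    {"dx": 0, "dy": 0, "dz": 0, "roll": 0}
  ]
}}

```text
clock: 37.15
eef_pos: [0.4842, 0.2701, 0.0777]
ee_rot: [[-0.056, 0.171, 0.984], [-0.027, 0.985, -0.173], [-0.998, -0.036, -0.05]]
wrist_force: [-0.3, 0.3, 0.2]
width: 0.04
```

Emit:
{"name": "arm_command", "arguments": {
  "moves": [
    {"dx": 0, "dy": 0, "dz": 0, "roll": 0},
    {"dx": 0, "dy": 0, "dz": 0, "roll": 0},
    {"dx": 0, "dy": 0, "dz": 0, "roll": 0},
    {"dx": 0, "dy": 0, "dz": 0, "roll": 0},
    {"dx": 0, "dy": 0, "dz": 0, "roll": 0}
  ],
  "grip": 0
}}

```text
clock: 37.78
eef_pos: [0.4835, 0.2704, 0.0781]
ee_rot: [[-0.056, 0.171, 0.984], [-0.027, 0.985, -0.173], [-0.998, -0.036, -0.051]]
wrist_force: [-1.0, 0.3, -0.1]
width: 0.0118
```

```bash
python3 -c "
from h import *
to([.4835,.270,.077],-.173)"
```

```text
t 37.77 pos [0.4835 0.2704 0.0781] yaw -0.1736 tilt [-0.056 -0.027 -0.998] F [-0.98  0.27 -0.09] T [-0.14 -0.43 -0.02] w 0.0118
 -> units [ 0.028 -0.008  0.002] roll -0.001 q6 0.66
```

Emit:
{"name": "arm_command", "arguments": {
  "moves": [
    {"dx": 0, "dy": 0, "dz": 0, "roll": 0.1},
    {"dx": 0, "dy": 0, "dz": 0, "roll": 0.1},
    {"dx": 0, "dy": 0, "dz": 0, "roll": 0.1},
    {"dx": 0, "dy": 0, "dz": 0, "roll": 0.1}
  ]
}}

```text
clock: 38.28
eef_pos: [0.4838, 0.2702, 0.0782]
ee_rot: [[-0.054, 0.55, 0.833], [-0.027, 0.833, -0.552], [-0.998, -0.052, -0.031]]
wrist_force: [-2.5, -0.4, 1.3]
width: 0.0114
```

```bash
python3 -c "
from h import *
to([.4835,.270,.078],-.173)"
```

```text
t 38.27 pos [0.4838 0.2702 0.0782] yaw -0.5850 tilt [-0.054 -0.027 -0.998] F [-2.51 -0.36  1.29] T [ 0.02 -0.28  0.06] w 0.0114
 -> units [ 0.005 -0.01  -0.004] roll -0.412 q6 1.07
```

Emit:
{"name": "arm_command", "arguments": {
  "moves": [
    {"dx": 0, "dy": 0, "dz": 0, "roll": 0.1},
    {"dx": 0, "dy": 0, "dz": 0, "roll": 0.1},
    {"dx": 0, "dy": 0, "dz": 0, "roll": 0.1},
    {"dx": 0, "dy": 0, "dz": 0, "roll": 0.1}
  ]
}}

```text
clock: 38.78
eef_pos: [0.484, 0.2701, 0.0782]
ee_rot: [[-0.053, 0.838, 0.543], [-0.027, 0.543, -0.84], [-0.998, -0.06, -0.006]]
wrist_force: [-1.7, -1.4, 1.0]
width: 0.011
```

```bash
python3 -c "
from h import *
to([.4835,.270,.078],-.173)"
```

```text
t 38.77 pos [0.484  0.2701 0.0782] yaw -0.9965 tilt [-0.053 -0.027 -0.998] F [-1.65 -1.43  1.  ] T [ 0.06 -0.08  0.08] w 0.0110
 -> units [ 0.005 -0.011 -0.005] roll -0.823 q6 1.48
```

Emit:
{"name": "arm_command", "arguments": {
  "moves": [
    {"dx": 0, "dy": 0, "dz": 0, "roll": 0.08},
    {"dx": 0, "dy": 0, "dz": 0, "roll": 0.08},
    {"dx": 0, "dy": 0, "dz": 0, "roll": 0.08}
  ]
}}

```text
clock: 39.15
eef_pos: [0.4839, 0.2701, 0.0782]
ee_rot: [[-0.053, 0.946, 0.321], [-0.027, 0.32, -0.947], [-0.998, -0.059, 0.008]]
wrist_force: [-1.0, -0.3, 0.9]
width: 0.0106
```

```bash
python3 -c "
from h import *
to([.4835,.270,.078],-.173)"
```

```text
t 39.15 pos [0.4839 0.2701 0.0782] yaw -1.2440 tilt [-0.053 -0.027 -0.998] F [-1.05 -0.33  0.93] T [0.51 0.21 0.09] w 0.0106
 -> units [ 0.005 -0.011 -0.002] roll -1.071 q6 1.73
```

Emit:
{"name": "arm_command", "arguments": {
  "moves": [
    {"dx": 0, "dy": 0, "dz": 0, "roll": 0.08}
  ]
}}

```text
clock: 39.28
eef_pos: [0.4838, 0.2701, 0.0782]
ee_rot: [[-0.054, 0.969, 0.242], [-0.026, 0.241, -0.97], [-0.998, -0.059, 0.013]]
wrist_force: [-1.6, -0.2, 0.9]
width: 0.0111
```

```bash
python3 -c "
from h import *
to([.4835,.270,.078],-.173)"
```

```text
t 39.27 pos [0.4838 0.2701 0.0782] yaw -1.3262 tilt [-0.054 -0.026 -0.998] F [-1.57 -0.17  0.9 ] T [0.6  0.24 0.48] w 0.0111
 -> units [ 0.005 -0.008 -0.   ] roll -1.153 q6 1.81
```

Emit:
{"name": "arm_command", "arguments": {
  "moves": [
    {"dx": 0, "dy": 0, "dz": 0, "roll": 0.08}
  ]
}}

```text
clock: 39.4
eef_pos: [0.4837, 0.2701, 0.0782]
ee_rot: [[-0.054, 0.985, 0.163], [-0.027, 0.162, -0.986], [-0.998, -0.058, 0.017]]
wrist_force: [-2.3, -0.6, 0.3]
width: 0.0112
```

```bash
python3 -c "
from h import *
to([.4835,.270,.078],-.173)"; python3 meas.py w13 tintop,.48,.59,.23,.32,.046,.058
```

```text
t 39.40 pos [0.4837 0.2701 0.0782] yaw -1.4068 tilt [-0.054 -0.027 -0.998] F [-2.25 -0.63  0.3 ] T [0.62 0.22 0.83] w 0.0112
 -> units [ 0.004 -0.005  0.001] roll -1.234 q6 1.89
t 39.40 pos [0.4837 0.2701 0.0782] yaw -1.4068 tilt [-0.054 -0.027 -0.998] F [-2.25 -0.63  0.3 ] T [0.62 0.22 0.83] w 0.0112
 -> units [-0.4   -0.109  8.079] roll -1.407 q6 1.89
tintop [  249    38   170   174 17175] z 0.0533 [542.8 274.1] [82.3 80. ] 3.9
```

View pics/w13.png

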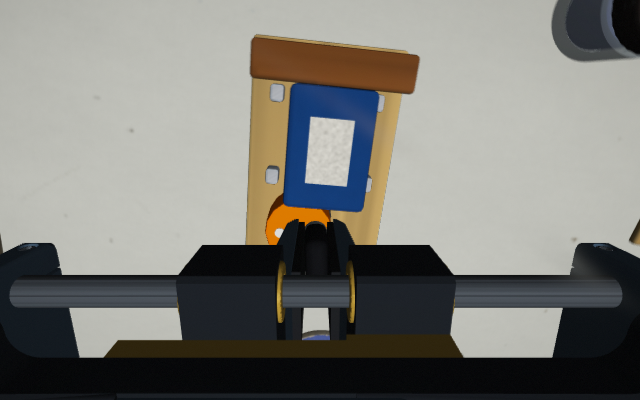

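Emit:
{"name": "arm_command", "arguments": {
  "moves": [
    {"dx": 0, "dy": 0, "dz": 0, "roll": 0},
    {"dx": 0, "dy": 0, "dz": 0, "roll": 0},
    {"dx": 0, "dy": 0, "dz": 0, "roll": 0}
  ]
}}

```text
clock: 39.83
eef_pos: [0.4837, 0.2701, 0.0782]
ee_rot: [[-0.054, 0.985, 0.167], [-0.027, 0.165, -0.986], [-0.998, -0.057, 0.018]]
wrist_force: [-2.2, -1.0, 0.8]
width: 0.011
```

```bash
python3 -c "
from h import *
to([.4835,.270,.078],-.173)"
```

```text
t 39.83 pos [0.4837 0.2701 0.0782] yaw -1.4033 tilt [-0.054 -0.027 -0.998] F [-2.21 -0.99  0.77] T [0.62 0.13 0.65] w 0.0110
 -> units [ 0.005 -0.005  0.001] roll -1.230 q6 1.89
```

Emit:
{"name": "arm_command", "arguments": {
  "moves": [
    {"dx": 0, "dy": 0, "dz": 0, "roll": 0},
    {"dx": 0, "dy": 0, "dz": 0, "roll": 0},
    {"dx": 0, "dy": 0, "dz": 0, "roll": 0},
    {"dx": 0, "dy": 0, "dz": 0, "roll": 0}
  ],
  "grip": 55
}}

```text
clock: 40.33
eef_pos: [0.4848, 0.27, 0.0782]
ee_rot: [[-0.052, 0.985, 0.163], [-0.026, 0.162, -0.986], [-0.998, -0.056, 0.017]]
wrist_force: [0.7, 0.1, -0.5]
width: 0.0481
```

Emit:
{"name": "arm_command", "arguments": {
  "moves": [
    {"dx": -0.3, "dy": 0, "dz": 0, "roll": 0},
    {"dx": -0.6, "dy": 0, "dz": 0, "roll": 0},
    {"dx": -0.8, "dy": 0, "dz": 0, "roll": 0},
    {"dx": -0.8, "dy": 0, "dz": 0, "roll": 0},
    {"dx": -0.5, "dy": -0.5, "dz": 0, "roll": 0},
    {"dx": 0, "dy": -0.5, "dz": 0, "roll": 0},
    {"dx": 0, "dy": 0, "dz": 0, "roll": 0}
  ]
}}

```text
clock: 41.2
eef_pos: [0.451, 0.2668, 0.2075]
ee_rot: [[-0.049, 0.985, 0.162], [-0.025, 0.161, -0.987], [-0.998, -0.052, 0.016]]
wrist_force: [-0.2, -0.2, 0.6]
width: 0.0503
```

```bash
python3 meas.py w14 tintop,.48,.5645,.23,.32,.046,.058 fencetin,.48,.60,.23,.32,.046,.058 knob,.44,.53,.22,.33,.08,.095 disc,.44,.53,.22,.33,.037,.043; python3 -c "
from h import *
c=snap('side','s14')
f=c['frame'][190:330,240:400];cv2.imwrite('pics/s14c.png',cv2.resize(f,None,fx=5,fy=4)[:,:,::-1])"
```

```text
t 41.20 pos [0.451  0.2668 0.2075] yaw -1.4076 tilt [-0.049 -0.025 -0.998] F [-0.21 -0.23  0.57] T [ 0.01  0.   -0.01] w 0.0503
 -> units [2.777 0.886 8.079] roll -1.408 q6 1.92
tintop [ 276   35   78   90 4185] z 0.0534 [533.8 281.6] [65.5 63. ] 3.8
fencetin [ 276   13  101  112 6714] z 0.0534 [542.7 274.1] [82.2 80. ] 4.0
knob [309 130  15  41 534] z 0.0867 [483.4 269.9] [32.  10.9] 11.9
disc [283 121  44  43 993] z 0.0395 [482.4 280.8] [36.5 38.8] 50.0
```

View pics/w14.png

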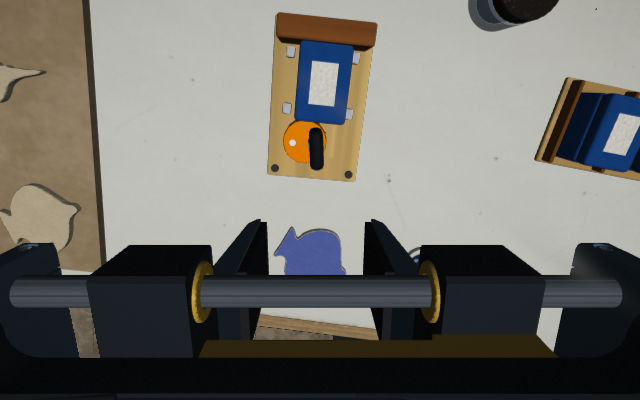

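View pics/s14.png

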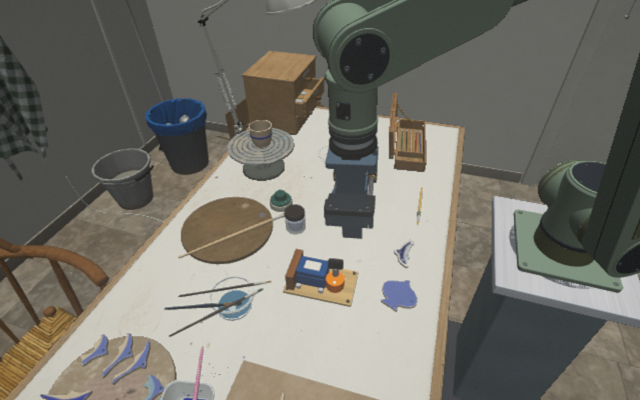

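Run:
```python
from h import *
s=to([.5,0,.2],0)
c=snap('wrist','w15'); P=world(c,s)
f=c['frame'].astype(int); b=(f[...,2]>f[...,0]+40)&(P[...,2]>.046)&(P[...,2]<.058)&(P[...,1]>.2)
lab=cv2.morphologyEx(b.astype(np.uint8),cv2.MORPH_CLOSE,np.ones((25,25)))
q=P[(lab>0)&(P[...,2]>.046)&(P[...,2]<.058)]; r=cv2.minAreaRect((q[:,:2]*1000).astype(np.float32)); print('tin',np.round(r[0],1),np.round(r[1],1),r[2])
q=P[(f[...,0]>f[...,2]+25)&(P[...,2]>.050)&(P[...,2]<.058)&(P[...,0]>.55)&(P[...,1]>.2)]; r=cv2.minAreaRect((q[:,:2]*1000).astype(np.float32)); print('fence',np.round(r[0],1),np.round(r[1],1),r[2])
k=P[(P[...,2]>.08)&(P[...,2]<.095)&(P[...,0]>.44)&(P[...,1]>.24)&(P[...,1]<.3)]; r=cv2.minAreaRect((k[:,:2]*1000).astype(np.float32)); print('knob',np.round(r[0],1),np.round(r[1],1),r[2])
c=robot.capture('scene'); P=world(c); x,y,z=P[...,0],P[...,1],P[...,2]
for l in ('whale','fish','glaze_jar','timer','bisque_cup','caddy_a_mid'): print(l,[(np.round(d['location'],3),round(d['confidence'],2)) for d in robot.boxes_of(l,c)][:3])
```

```text
t 41.30 pos [0.4523 0.2672 0.2071] yaw -1.4079 tilt [-0.049 -0.024 -0.999] F [ 0.45  0.14 -0.14] T [ 0.04 -0.04 -0.01] w 0.0497
 -> units [0.283 0.108 6.78 ] roll -1.408 q6 1.92
tin [534. 272.] [63.2 43.3] 3.5192887783050537
fence [574.7 276.4] [17.9 79.6] 3.9037506580352783
knob [484. 270.] [31. 11.] 11.607319831848145
whale [(array([0.354, 0.138, 0.01 ]), 0.52)]
fish [(array([0.346, 0.258, 0.005]), 0.77)]
glaze_jar [(array([0.626, 0.135, 0.059]), 0.69)]
timer [(array([0.692, 0.068, 0.021]), 0.8)]
bisque_cup [(array([ 0.809, -0.082,  0.125]), 0.98), (array([ 0.507, -0.049,  0.049]), 0.47)]
caddy_a_mid [(array([0.5  , 0.008, 0.038]), 0.51)]
```

```bash
python3 -c "
from h import *
print(robot.hand_in())"
```

```text
the job is handed in; nothing more can be done
None
```

I finished the job and handed it in at about 41 s of the 72 s allowed. No verdict was given.

**Weighing:** I lifted each tin about 4 cm and put it back, working left, middle, right. The wrist force read about 1 N for the left tin, 1.5–2 N for the middle and 4–5.5 N for the right, so the right tin was the heavy one.

**Moving the heavy tin:** I took it by its ends, stood it on the bare table and let go. I then gripped it across its 44 mm width and set it down between the jig's four stops.

**Clamping:** I turned the knob clockwise to about 1.43–1.47 rad. The wrist torque rose to 0.83 Nm, then read 0.65 Nm while holding. After that I released the knob and backed off.

**Last checks:**
- **Clamped tin:** it stands flat against the fence, with its end at x ≈ 566 mm and the fence face at about 565.7 mm. Its angle matches the fence to within 0.4°.
- **Empty tins:** they were back in their bays when last seen up close. At the end the network picked out only one of them clearly.
- **Other objects:** the whale, fish, jar and timer are where they were, within 4–6 mm of measuring noise. I had not measured the cup at the start, but it still stands on its turntable.
- **Gripper:** it touches nothing.

**Disagreements:**
- **Knob angle:** after release the camera showed the knob about 0.04 rad short of the gripper's last angle. It could be twist in the grip under load or a slight spring-back. Two readings afterwards agreed, so it stayed put.
- **Tool tilt:** the tool drifted up to 3.5° off vertical, which I could not correct. The tin still stood flat after each release.
- **Set-down force:** pressing the tin onto the table peaked at about 26 N at the wrist.

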